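# Stack the slide boxes, cover them and put them away

## Task

Pull the tray fully out of the storage bay and stack every slide box lying on the bench on it in one pile, in any order, each box's base pockets locked down over the lugs below it. Then take the carrying cover off its hook, seat it on the lugs of the topmost box, and push the tray fully home into the bay, the pile standing locked and level; leave the canister, the bottle and the tub alone.

Things in the scene. Friction and masses are not known exactly. Their poses are not given: they have to be found in the camera images.
- box1: White lidded slide box, 120 (x) x 62 (y) x 36 mm, lid shut for good, straight sides, about 220 g. On the lid at x = +-38 mm two lugs, 7 mm high, 19 mm wide (13 at the top); underneath, matching 24 x 24 mm pockets 8 mm deep: boxes stack every 36 mm, either way round. Origin: centre of underside, z up. 2 to 4 of the four boxes are present, lying upright on the bench; the rest are absent.
- box2: Another slide box exactly like box1 (same size, lugs, pockets and origin); may be absent.
- box3: Another slide box exactly like box1 (same size, lugs, pockets and origin); may be absent.
- box4: Another slide box exactly like box1 (same size, lugs, pockets and origin); may be absent.
- cover: Carrying cover, 200 g: grey plate 120 (x) x 62 (y) x 12 mm with a box's two pockets underneath; on its middle a steel arch handle, 56 mm wide (y) over its upright legs, 32 mm inside, 16 mm thick (x); opening 12 to 77 mm, top 89 mm above the origin (centre of underside, z up). At first it hangs level by the arch on the hook, with nothing below; can be pinched across the legs.
- hook_stand: Fixed steel hook stand. Origin: bench level on its post's axis (post 16 mm thick, 176 mm high, foot plate 100 x 120 mm). From the post's top a 10 mm rod runs along its -x, dips to a level trough 79 to 111 mm from the axis (rod top 162 mm high), then turns up to the tip. The cover hangs in the trough 95 mm from the axis, its x along the stand's x.
- hook_tip (a point): Top of the hook's upturned tip, 190 mm above the bench, 121 mm from the post axis, 28 mm above the trough: the arch must be raised past it, then drawn off along the stand's -x.
- tray (a joint): Pull-out tray of the storage bay, m: 0 = fully home in the bay, 0.22 = fully out (both are stops). It moves along its own -y when pulled out, with about 2.5 N friction, and stays where it is left.
- tray_seat (a point): Middle of the tray's flat aluminium top (140 x 90 mm, 20 mm above the bench), moving with the tray; two lugs like a box's stand at x = +-38 mm. A seated box has its origin at this point and its x along this x (either way round). The bay lies on the +y side. z up.
- tray_handle (a point): Top middle of the tray's upright grey handle, moving with the tray: a paddle 30 mm wide (x), 14 mm thick (y), reaching from 12 to 80 mm above the bench, 170 mm from tray_seat on its -y side, clear of the bay even when the tray is home. Same axes as tray_seat.
- bay: Fixed white storage bay, clear roof and right wall. Origin: bench level under tray_seat when the tray is fully out; +y points into the bay. Front opening at y = 155 mm, 200 mm wide, under a lintel (underside 279 mm above the bench); back wall at y = 300 mm, outer top 291 mm. Four boxes with the cover on the tray reach 253 mm and pass under.
- canister: Bystander: lidded steel canister, 104 mm wide, 85 mm high, origin under its middle.
- reagent: Bystander: white bottle, 60 mm wide, 140 mm high, origin under its middle.
- tub: Bystander: open white tub, 90 mm wide, 90 mm high, origin under its middle.
Things that resemble listed ones, but are neither listed nor needed, are in the scene too. Leave any brown, green or purple look-alike of the box2 alone.

How it is judged:
By the outcome, as a careful person would: the job done as asked, in the order asked, and still so for the second after the job is handed in, with the robot touching nothing.
Of box1, box2, box3, box4 only 2 to 4 are there at a start; the rules pass over those that are not, and their reading is None.
At some moment in a run one of box1, box2, box3, box4 may be knocked a few centimetres aside while the robot is not near it.
It also fails if it takes over 210 s, if anything falls off the work surface, if the arm or the gripper's body presses on something with over 40 N, if the wrist force passes 120 N, or if a joint passes its speed limit or range.

## Robot

A 6-joint arm with a two-finger parallel gripper is mounted at the origin on the work surface. World frame = base frame: x ahead of the robot, y to its left, z up, the work surface at z = 0. Lengths are in m, angles in rad, forces in N, time in s.
With the tool pointing down it reaches from about 0.35 to 0.975 m from the base axis. Payload 4.9 kg.
Tool frame: the origin (TCP) lies on the mounting face of the last link; the fingertips stand 173 mm ahead of it and the grasp point (between the pads) lies 155 mm ahead of it; z points along the fingers, y is the direction in which the jaws open and shut (so a half turn about z gives the same grasp; the last joint's range is limited). The gripper opens to 85 mm and grips with 20 to 120 N. Pads are 22 mm wide; open, the fingers measure 114 mm over their backs; the gripper's body (76 mm by 85 mm) begins 54 mm behind the grasp point. The pads swing forward as they close: fully open they stand 13 mm farther back than shut.
Start: joints at [1.137, 0.053, 1.613, -0, 1.476, -0.119], TCP at [0.194, 0.594, 0.405] pointing down, gripper open.
Joint ranges: [-3.01, 3.01], [-1.01, 2.22], [0.06, 2.58], [-1.02, 4.17], [0.09, 2.62], [-3.14, 3.14]. Speed limits (rad/s): [2.57, 2.57, 3.14, 3.14, 3.14, 3.14].

## Interface

Orientations are given as a rotation vector (axis times angle).
In Python, from station import ctrl gives the robot as it stands. The module is installed in compiled form; this text tells all that it offers.
- The arm moves only by the tool jog_arm, never from a script. Its argument "steps" is a list of rows, each a list of 2 entries, a list of its own where there are three numbers: the shift along the tool's x, y, z in cm, then the turn, a rotation vector about the tool's x, y, z in degrees. In form: [[[tx, ty, tz], [rx, ry, rz]], ...]. A call has 1 to 8 rows; each row shifts and turns the pose as measured when the row begins, along the tool's axes as they then stand; what a row does not reach is not made up. A row lasts 1/10 s, in which the tool goes at most 50 mm and 8.59 degrees, less where a joint would pass 70% of its speed; a pose out of reach is approached as far as the arm can. A call is refused whole if a number of a shift passes 5 or a number of a turn 8.59, either way. A call with a gripper value outside its range is refused whole. "fingers" is the gripper command: -1 is shut, 1 is fully open, values between are in proportion, set as the call begins (left out, the last holds). The fingers move at their own pace and stop on an object; "grip_force" is the grip in N (left out, the last holds). Time passes only in rows, so rows that do not move let the fingers close. It gives the time, the measured TCP pose, the force and the opening at its end, in the units of the state.
- ctrl.get_obs(): the state, without advancing time (a new reading comes with each control period).
- ctrl.get_image(name): name is "scene" or "top"; returns the picture (420x560x3 uint8, red, green, blue); there is no depth.
- ctrl.camera_info(name): a dict with "K" (3x3 intrinsics, pixels), "camera_from_world" (4x4, takes a point from world to camera coordinates). Camera axes: x right, y up, looking along -z (the intrinsics and any distortion apply to the point x, -y, -z); pixel columns grow to the right and rows downward; lengths in m; the calibration is good to about 2 mm. A picture is of the moment at which its call begins. camera_info takes no time and is no camera call.
- ctrl.finish_job(): hands the job in, once; it reports no verdict.
The state is a dict: "t": time; "q": joint angles; "dq": joint speeds; "effort": joint torques, N m; "tool_pos": TCP position; "tool_rot": TCP orientation; "contact_force": force on the tool from outside, world axes, zero at the start; "wrist_torque": the same for the moment, N m; "opening": finger opening in m.
Only numpy, scipy, OpenCV 4.12 (cv2) and the standard library are available. Lean on these libraries where they do the work, as an engineer would, in place of code of your own. Each camera call takes 0.05 s, during which the arm holds its last target.

## Working session

There is one attempt and no reset: what is moved stays moved. The work goes in short steps, Python scripts to look and compute and a tool call to move; the robot and the scene stay as the last step left them, time stands still between calls to the robot, and variables do not carry over. Pictures are saved under pics/ and viewed, and the job is handed in when it is done.

Besides the shell and the picture viewer there is one more tool, called after "Request:" as name(argument=value, ...), one argument or row to a line, values as JSON. jog_arm: Moves the arm, as the interface text tells. Its arguments: {"type":"object","properties":{"steps":{"type":"array","items":{"type":"array"}},"fingers":{"type":"number"},"grip_force":{"type":"number"}},"required":["steps"]}

```bash
mkdir -p pics; ls; cat > look.py <<'E'
import sys,cv2
from station import ctrl
def snap(name,fn):
    im=ctrl.get_image(name); cv2.imwrite('pics/'+fn,im[:,:,::-1]); return im
E
python3 - <<'E'
from look import *
import numpy as np
snap('scene','s0.png');snap('top','t0.png')
for n in('scene','top'):
    c=ctrl.camera_info(n);print(n,{k:np.round(v,4).tolist() if not isinstance(v,str) else v for k,v in c.items()})
print(ctrl.get_obs())
E
```

```text
pics
scene {'K': [[500.287, 0.0, 275.6873], [0.0, 500.287, 207.8801], [0.0, 0.0, 1.0]], 'camera_from_world': [[-0.2923, 0.9561, 0.0202, 0.1588], [-0.5213, -0.177, 0.8348, 0.1913], [0.8018, 0.2335, 0.5502, -1.9767], [0.0, 0.0, 0.0, 1.0]]}
top {'K': [[504.2684, 0.0, 283.7231], [0.0, 504.2684, 208.5687], [0.0, 0.0, 1.0]], 'camera_from_world': [[-0.0205, -0.9998, -0.0073, 0.0139], [0.9864, -0.0214, 0.1628, -0.5951], [-0.1629, -0.0039, 0.9866, -1.7015], [0.0, 0.0, 0.0, 1.0]]}
{'t': 0.1, 'q': array([ 1.13696994e+00,  5.33283314e-02,  1.61415931e+00,  1.05467074e-05,
        1.47596770e+00, -1.18991987e-01]), 'dq': array([-0.00209064, -0.00092701, -0.00358276, -0.0004301 , -0.00068137,
       -0.00152686]), 'effort': array([-4.72209237e-06, -3.94904459e+01, -3.71362638e+01, -2.33387764e-04,
        4.01508223e-03,  1.87868494e-06]), 'tool_pos': array([0.19343117, 0.59406705, 0.40356083]), 'tool_rot': array([-4.92420878e-01, -3.10223485e+00,  2.80987399e-03]), 'contact_force': array([ 0.64062628,  0.54017585, -0.06757149]), 'wrist_torque': array([-1.94308265e-02,  5.72681664e-05, -7.64317805e-03]), 'opening': 0.08529756206742939}
```

View pics/s0.png

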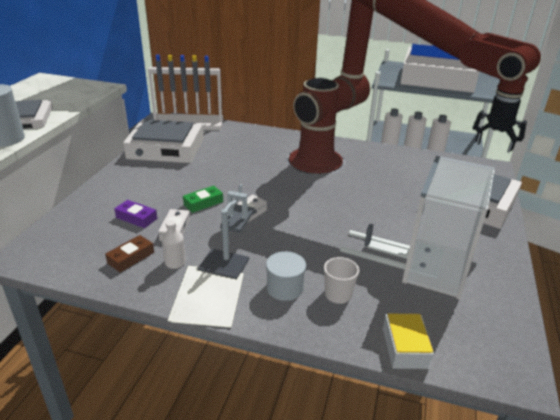

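View pics/t0.png

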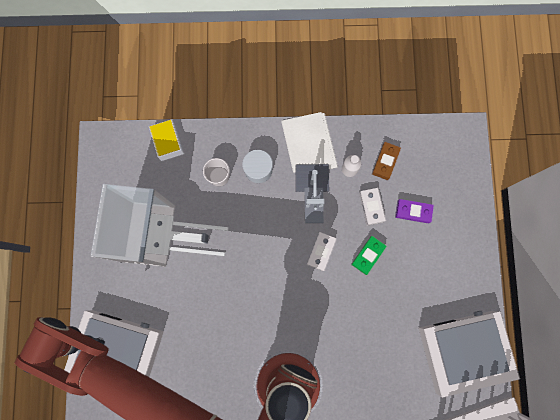

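```bash
python3 - <<'E'
import cv2
t=cv2.imread('pics/t0.png');s=cv2.imread('pics/s0.png')
cv2.imwrite('pics/t0a.png',cv2.resize(t[170:280,85:245],None,fx=5,fy=5,interpolation=cv2.INTER_CUBIC))
cv2.imwrite('pics/t0b.png',cv2.resize(t[120:280,285:445],None,fx=3.7,fy=3.7,interpolation=cv2.INTER_CUBIC)) 
cv2.imwrite('pics/s0a.png',cv2.resize(s[160:300,90:290],None,fx=4,fy=4,interpolation=cv2.INTER_CUBIC))
cv2.imwrite('pics/s0b.png',cv2.resize(s[150:300,330:530],None,fx=4,fy=4,interpolation=cv2.INTER_CUBIC))
E
```

```text
(no output)
```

View pics/t0a.png

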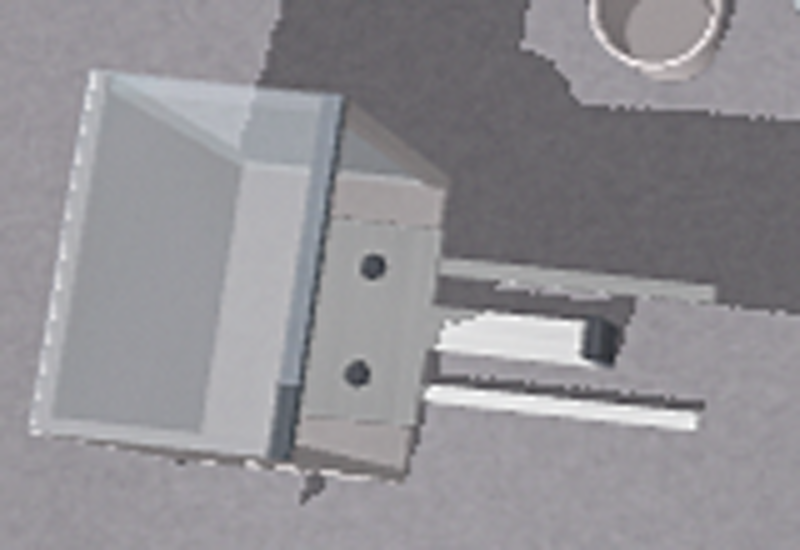

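View pics/t0b.png

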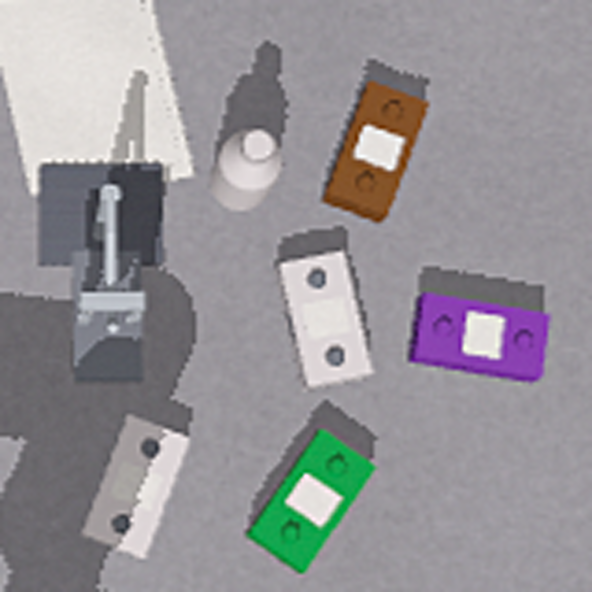

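View pics/s0a.png

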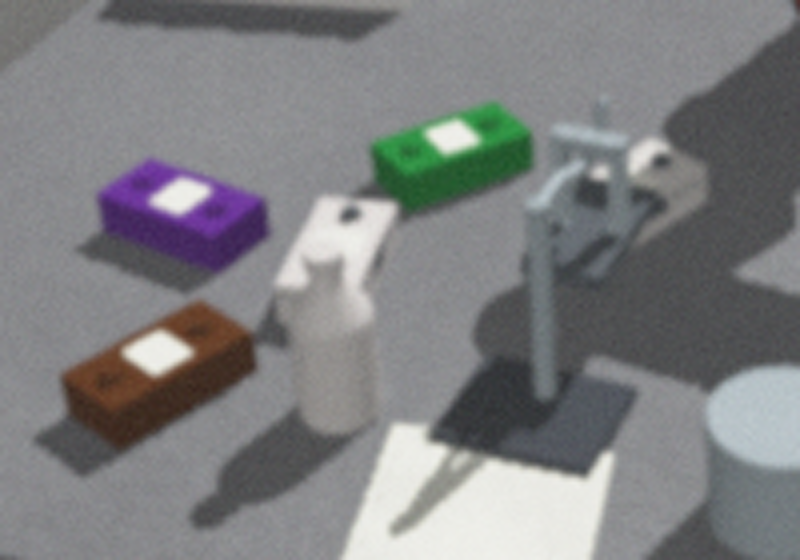

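View pics/s0b.png

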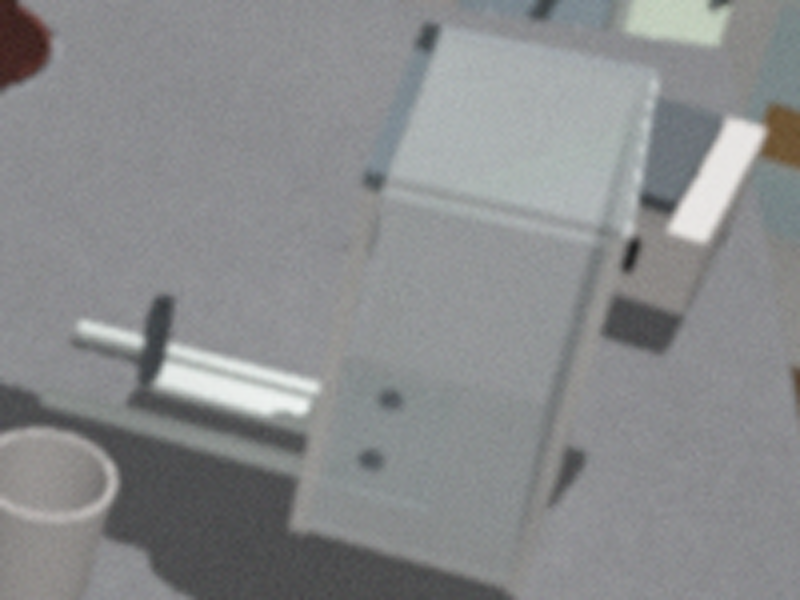

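```bash
cat > geo.py <<'E'
import numpy as np
from station import ctrl
from scipy.spatial.transform import Rotation as R
def proj(n,p):
    c=ctrl.camera_info(n);T=np.array(c['camera_from_world']);K=np.array(c['K'])
    q=T[:3,:3]@np.asarray(p,float)+T[:3,3]; q=K@np.array([q[0],-q[1],-q[2]]); return q[:2]/q[2]
def back(n,u,v,z):
    c=ctrl.camera_info(n);T=np.array(c['camera_from_world']);K=np.array(c['K'])
    d=np.linalg.inv(K)@np.array([u,v,1.]); d=np.array([d[0],-d[1],-d[2]])
    Rw=T[:3,:3].T; o=-Rw@T[:3,3]; d=Rw@d; return o+d*(z-o[2])/d[2]
def cb(n,U,V,z,off,s): return back(n,off[0]+(U+.5)/s-.5,off[1]+(V+.5)/s-.5,z)
E
cat > m.py <<'E'
from geo import *
np.set_printoptions(precision=4,suppress=True)
tb=lambda U,V,z:cb('top',U,V,z,(285,120),3.7)
ta=lambda U,V,z:cb('top',U,V,z,(85,170),5)
sa=lambda U,V,z:cb('scene',U,V,z,(90,160),4)
sb=lambda U,V,z:cb('scene',U,V,z,(330,150),4)
def pair(nm,a,b):
    d=a-b; print(nm,'mid',(a+b)/2,'dist',np.linalg.norm(d),'yaw',np.degrees(np.arctan2(d[1],d[0])))
pair('A lugs',tb(316,278,.041),tb(335,356,.041))
q=[tb(278,265,.036),tb(346,250,.036),tb(374,373,.036),tb(308,388,.036)]
print('A corners',sum(q)/4,[np.linalg.norm(q[i]-q[i-1]) for i in range(4)])
pair('B lugs',tb(150,447,.041),tb(122,523,.041))
pair('tray lugs',ta(373,266,.025),ta(358,373,.025))
pair('tray lugs scene',sb(371,459,.025),sb(390,400,.025))
print('handle',ta(605,335,.08),sb(160,300,.08))
print('post top',tb(110,190,.176),sa(543,210,.176))
pair('arch bar',tb(80,300,.174),tb(144,300,.174))
pair('arch bar scene',sa(555,133,.174),sa(625,143,.174))
print('Alug scene',sa(350,214,.041))
print('Blug scene',sa(660,160,.041))
E
python3 m.py
```

```text
A lugs mid [ 0.6015 -0.3086  0.041 ] dist 0.0762194895654766 yaw 10.744724453879565
A corners [ 0.6006 -0.3103  0.036 ] [np.float64(0.12043619912746513), np.float64(0.06649526980738163), np.float64(0.12019997256012425), np.float64(0.06393580632923532)]
B lugs mid [ 0.4471 -0.1251  0.041 ] dist 0.07550726501537776 yaw -22.00881882805079
tray lugs mid [0.5206 0.4438 0.025 ] dist 0.07558967115229842 yaw -6.82545208980481
tray lugs scene mid [0.5267 0.4425 0.025 ] dist 0.07438791685808191 yaw -7.309057920576776
handle [0.4998 0.2673 0.08  ] [0.4969 0.273  0.08  ]
post top [ 0.696  -0.1013  0.176 ] [ 0.7031 -0.0956  0.176 ]
arch bar mid [ 0.5981 -0.1002  0.174 ] dist 0.05577819433129035 yaw 88.75027580352585
arch bar scene mid [ 0.6046 -0.0994  0.174 ] dist 0.05174710127825763 yaw -86.19195179032283
Alug scene [ 0.5715 -0.3157  0.041 ]
Blug scene [ 0.4185 -0.1114  0.041 ]
```

```bash
cat > plan.py <<'E'
# usage: plan.py [--g] x y z jawyaw_deg speed_cm_per_row ; prints rows toward grasp-point target (tool down)
import sys
from geo import *
def rows(p0,R0,gx,gy,gz,psi,sp=4.0,off=.155):
    y=np.array([np.cos(psi),np.sin(psi),0]);z=np.array([0,0,-1.]);x=np.cross(y,z)
    Rt=np.stack([x,y,z],1); pt=np.array([gx,gy,gz+off])
    rv=R.from_matrix(R0.T@Rt).as_rotvec()
    n=max(1,int(np.ceil(np.linalg.norm(pt-p0)*100/sp)),int(np.ceil(np.degrees(np.linalg.norm(rv))/7)))
    out=[]
    for i in range(n):
        Ri=R0@R.from_rotvec(rv*i/n).as_matrix()
        t=Ri.T@((pt-p0)/n)*100; r=np.degrees(rv/n)
        out.append([[round(float(v),2)+0. for v in t],[round(float(v),2)+0. for v in r]])
    return out,pt,Rt
if __name__=='__main__':
    a=[float(v) for v in sys.argv[1:]]
    o=ctrl.get_obs();p=o['tool_pos'];Rm=R.from_rotvec(o['tool_rot']).as_matrix()
    ry=Rm[:,1]
    print('t %.1f grasp'%o['t'],np.round(p+Rm[:,2]*.155,4),'jaw %.1f'%np.degrees(np.arctan2(ry[1],ry[0])),'tilt',np.round(Rm[:2,2],4),'F',np.round(o['contact_force'],1),'open %.4f'%o['opening'],'q',np.round(o['q'],2))
    for k in range(0,len(a),5):
        s=a[k:k+5]
        out,p,Rm=rows(p,Rm,s[0],s[1],s[2],np.radians(s[3]),s[4])
        print('->',s,len(out),'rows')
        import json
        print(json.dumps(out))
E
python3 plan.py .25 .30 .25 72 4.5 .495 .268 .15 83 4.5
```

```text
t 0.1 grasp [0.1933 0.5938 0.2486] jaw 72.0 tilt [-0.0008 -0.0017] F [ 0.6  0.5 -0.1] open 0.0853 q [ 1.14  0.05  1.61  0.    1.48 -0.12]
-> [0.25, 0.3, 0.25, 72.0, 4.5] 7 rows
[[[-2.07, -3.74, -0.01], [-0.02, 0.0, -0.01]], [[-2.07, -3.74, -0.02], [-0.02, 0.0, -0.01]], [[-2.07, -3.74, -0.02], [-0.02, 0.0, -0.01]], [[-2.07, -3.74, -0.02], [-0.02, 0.0, -0.01]], [[-2.07, -3.75, -0.02], [-0.02, 0.0, -0.01]], [[-2.07, -3.75, -0.02], [-0.02, 0.0, -0.01]], [[-2.07, -3.75, -0.02], [-0.02, 0.0, -0.01]]]
-> [0.495, 0.268, 0.15, 83.0, 4.5] 6 rows
[[[-4.05, 0.75, 1.67], [0.0, 0.0, -1.83]], [[-4.07, 0.62, 1.67], [0.0, 0.0, -1.83]], [[-4.09, 0.49, 1.67], [0.0, 0.0, -1.83]], [[-4.1, 0.36, 1.67], [0.0, 0.0, -1.83]], [[-4.11, 0.23, 1.67], [0.0, 0.0, -1.83]], [[-4.12, 0.1, 1.67], [0.0, 0.0, -1.83]]]
```

Request:
jog_arm(
  steps=[
    [[-2.1,-3.7,0],[0,0,0]],
    [[-2.1,-3.7,0],[0,0,0]],
    [[-2.1,-3.7,0],[0,0,0]],
    [[-2.1,-3.7,0],[0,0,0]],
    [[-2.1,-3.7,0],[0,0,0]],
    [[-2.1,-3.7,0],[0,0,0]],
    [[-2.1,-3.7,0],[0,0,0]],
  ],
  fingers=1,
)

```text
t: 0.8
tool_pos: [0.2532, 0.2958, 0.3982]
tool_rot: [-0.478, -3.101, 0.017]
contact_force: [1.5, 0.5, -0.2]
opening: 0.0854
```

```bash
python3 plan.py .498 .268 .15 83 4.5; python3 - <<'E'
from look import *
snap('top','t1.png')
E
```

```text
t 0.8 grasp [0.2523 0.2943 0.2432] jaw 72.5 tilt [-0.0057 -0.01  ] F [ 1.5  0.5 -0.2] open 0.0854 q [ 0.67 -0.56  2.13 -0.    1.58 -0.59]
-> [0.498, 0.268, 0.15, 83.0, 4.5] 6 rows
[[[-4.03, 0.8, 1.53], [-0.1, -0.03, -1.76]], [[-4.06, 0.68, 1.54], [-0.1, -0.03, -1.76]], [[-4.07, 0.55, 1.54], [-0.1, -0.03, -1.76]], [[-4.09, 0.42, 1.54], [-0.1, -0.03, -1.76]], [[-4.1, 0.29, 1.55], [-0.1, -0.03, -1.76]], [[-4.1, 0.17, 1.55], [-0.1, -0.03, -1.76]]]
```

View pics/t1.png

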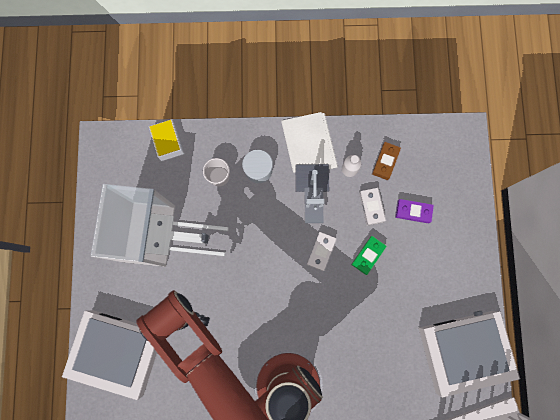

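Same scene with the arm clear: the only white slide boxes are at (372,205) and (321,250). The brown, green and purple ones are decoys. Moving to the handle at about (205,237).

Request:
jog_arm(
  steps=[
    [[-4.0,0.8,1.5],[-0.1,0,-1.8]],
    [[-4.1,0.7,1.5],[-0.1,0,-1.8]],
    [[-4.1,0.5,1.5],[-0.1,0,-1.8]],
    [[-4.1,0.4,1.5],[-0.1,0,-1.8]],
    [[-4.1,0.3,1.5],[-0.1,0,-1.8]],
    [[-4.1,0.2,1.5],[-0.1,0,-1.8]],
    [[0,0,0],[0,0,0]],
  ],
)

```text
t: 1.55
tool_pos: [0.5078, 0.2583, 0.3031]
tool_rot: [-0.186, -3.136, -0.001]
contact_force: [-0.7, 0.3, 0.5]
opening: 0.0854
```

```bash
python3 plan.py .500 .272 .062 83 3; python3 - <<'E'
from look import *
t=snap('top','t2.png')[:,:,::-1];s=snap('scene','s2.png')[:,:,::-1]
import numpy as np
a=cv2.resize(t[185:285,145:265],None,fx=5,fy=5,interpolation=2)
b=cv2.resize(s[150:300,330:510],None,fx=4,fy=4,interpolation=2)
cv2.imwrite('pics/t2a.png',a);cv2.imwrite('pics/s2a.png',b)
E
```

```text
t 1.6 grasp [0.5078 0.2584 0.1481] jaw 83.2 tilt [-0.0003  0.001 ] F [-0.7  0.3  0.5] open 0.0854 q [ 0.34  0.01  1.83  0.    1.3  -1.11]
-> [0.5, 0.272, 0.062, 83.0, 3.0] 3 rows
[[[0.31, 0.42, 2.87], [0.02, -0.01, 0.07]], [[0.31, 0.42, 2.87], [0.02, -0.01, 0.07]], [[0.31, 0.42, 2.87], [0.02, -0.01, 0.07]]]
```

View pics/s2a.png

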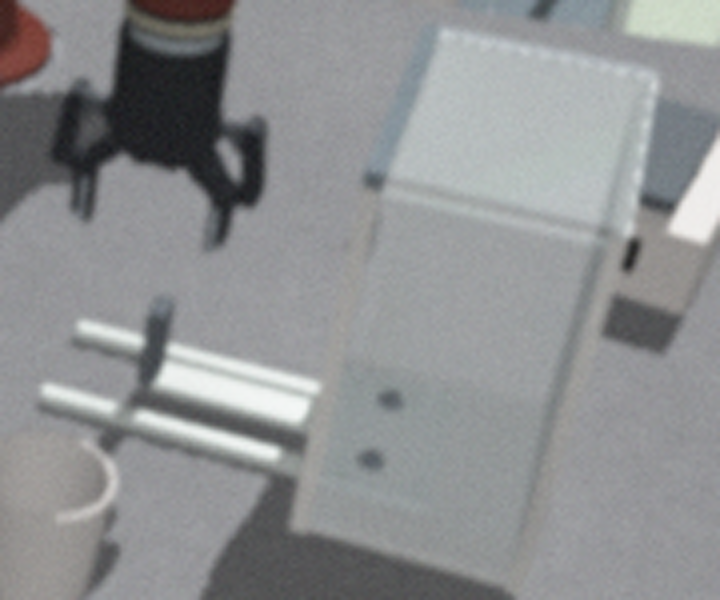

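View pics/t2a.png

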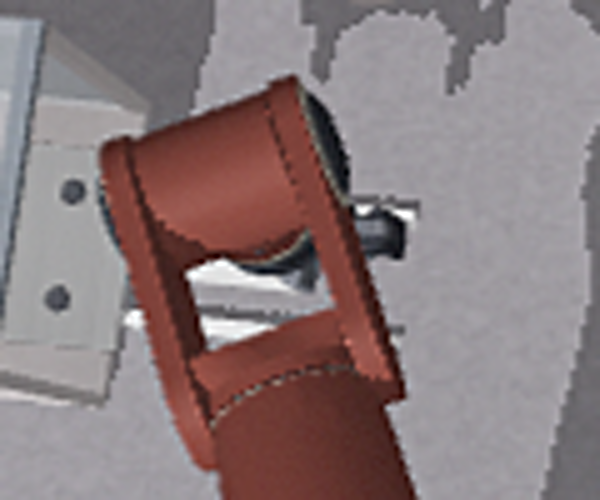

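The gripper stands above and in line with the handle (crop (155,310) in the scene picture). Descending, then gripping.

Request:
jog_arm(
  steps=[
    [[0.3,0.4,2.9],[0,0,0]],
    [[0.3,0.4,2.9],[0,0,0]],
    [[0.3,0.4,2.9],[0,0,0]],
    [[0,0,0],[0,0,0]],
  ],
)

```text
t: 2.05
tool_pos: [0.4953, 0.2748, 0.2223]
tool_rot: [0.18, 3.127, 0.011]
contact_force: [-0.7, 0.6, -0.5]
opening: 0.0854
```

Request:
jog_arm(
  steps=[
    [[0,0,0],[0,0,0]],
    [[0,0,0],[0,0,0]],
    [[0,0,0],[0,0,0]],
    [[0,0,0],[0,0,0]],
    [[0,0,0],[0,0,0]],
    [[0,0,0],[0,0,0]],
  ],
  fingers=-1,
  grip_force=40,
)

```text
t: 2.65
tool_pos: [0.4959, 0.276, 0.2309]
tool_rot: [0.179, 3.117, 0.018]
contact_force: [2.1, 2.6, -5.4]
opening: 0.0133
```

```bash
python3 plan.py .500 .272 .062 83 3
```

```text
t 2.6 grasp [0.4991 0.2776 0.0759] jaw 83.5 tilt [0.0205 0.0104] F [ 2.1  2.6 -5.4] open 0.0133 q [ 0.38  0.08  1.89  0.    1.15 -1.08]
-> [0.5, 0.272, 0.062, 83.0, 3.0] 1 rows
[[[-0.42, -0.37, 1.39], [0.73, 1.09, 0.44]]]
```

Request:
jog_arm(
  steps=[
    [[0,0,0.3],[0.7,1.0,0]],
    [[0,-1.5,0],[0,0,0]],
    [[0,-2.5,0],[0,0,0]],
    [[0,-2.5,0],[0,0,0]],
    [[0,-2.5,0],[0,0,0]],
    [[0,-2.5,0],[0,0,0]],
    [[0,-2.5,0],[0,0,0]],
  ],
)

```text
t: 3.35
tool_pos: [0.4811, 0.1395, 0.2309]
tool_rot: [0.179, 3.132, 0.026]
contact_force: [-2.3, 4.4, 2.4]
opening: 0.0132
```

```bash
python3 plan.py .475 .057 .072 83 2
```

```text
t 3.4 grasp [0.4819 0.1421 0.0759] jaw 83.4 tilt [0.0054 0.0166] F [-2.3  4.4  2.4] open 0.0132 q [ 0.13 -0.07  2.04  0.02  1.16 -1.33]
-> [0.475, 0.057, 0.072, 83.0, 2.0] 5 rows
[[[-0.07, -1.65, 0.05], [0.2, 0.04, 0.09]], [[-0.07, -1.65, 0.06], [0.2, 0.04, 0.09]], [[-0.07, -1.65, 0.06], [0.2, 0.04, 0.09]], [[-0.08, -1.65, 0.07], [0.2, 0.04, 0.09]], [[-0.08, -1.65, 0.07], [0.2, 0.04, 0.09]]]
```

Request:
jog_arm(
  steps=[
    [[-0.1,-1.8,0],[0.3,0,0]],
    [[-0.1,-1.8,0],[0.3,0,0]],
    [[-0.1,-1.8,0],[0.2,0,0]],
    [[-0.1,-1.5,0],[0.2,0,0]],
    [[0,-1.2,0],[0.2,0,0]],
    [[0,-1.0,0],[0.2,0,0]],
    [[0,-1.0,0],[0.2,0,0]],
    [[0,-1.0,0],[0,0,0]],
  ],
)

```text
t: 4.15
tool_pos: [0.4714, 0.0606, 0.2294]
tool_rot: [0.21, 3.119, 0.218]
contact_force: [9.6, 47.6, -5.1]
opening: 0.0133
```

```bash
python3 plan.py .475 .057 .072 83 2
```

```text
t 4.2 grasp [0.474  0.0821 0.0759] jaw 82.3 tilt [0.0171 0.1382] F [ 9.6 47.6 -5.1] open 0.0133 q [-0.06 -0.14  2.11  0.15  1.17 -1.56]
-> [0.475, 0.057, 0.072, 83.0, 2.0] 2 rows
[[[-0.2, -0.17, 0.09], [4.0, -0.02, -0.36]], [[-0.2, -0.16, 0.11], [4.0, -0.02, -0.36]]]
```

Request:
jog_arm(
  steps=[
    [[0,0.3,0],[3,0,0]],
    [[0,0.3,0],[2,0,0]],
    [[0,0,0],[0,0,0]],
  ],
)

```text
t: 4.45
tool_pos: [0.4728, 0.0735, 0.2305]
tool_rot: [0.202, 3.129, 0.1]
contact_force: [1.0, -2.6, -0.0]
opening: 0.0134
```

```bash
python3 plan.py .475 .057 .072 83 2;python3 - <<'E'
from look import *
t=snap('top','t3.png')[:,:,::-1];s=snap('scene','s3.png')[:,:,::-1]
cv2.imwrite('pics/t3a.png',cv2.resize(t[170:290,90:310],None,fx=3.6,fy=3.6,interpolation=2))
cv2.imwrite('pics/s3a.png',cv2.resize(s[120:300,290:510],None,fx=3.3,fy=3.3,interpolation=2))
E
```

```text
t 4.5 grasp [0.4742 0.0834 0.0758] jaw 82.6 tilt [0.0091 0.0636] F [ 1.  -2.6 -0. ] open 0.0134 q [-0.02 -0.13  2.1   0.07  1.17 -1.48]
-> [0.475, 0.057, 0.072, 83.0, 2.0] 1 rows
[[[-0.43, -1.63, 0.25], [3.68, 0.06, -0.38]]]
```

View pics/s3a.png

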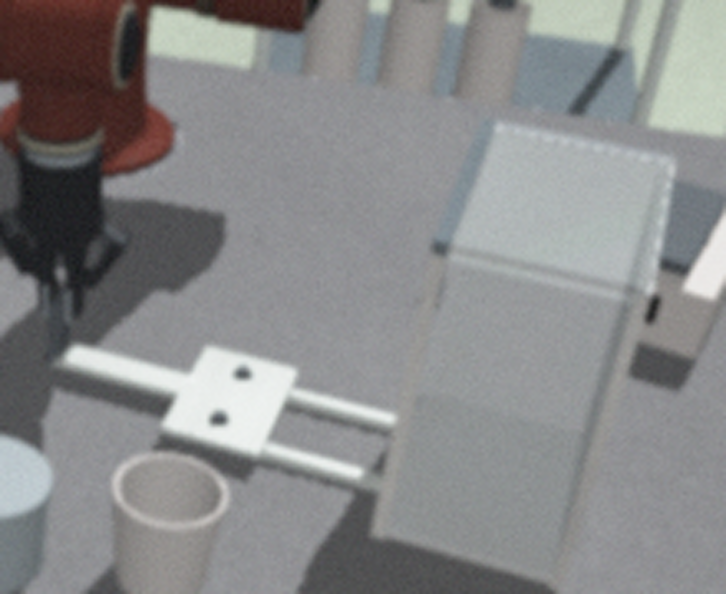

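View pics/t3a.png

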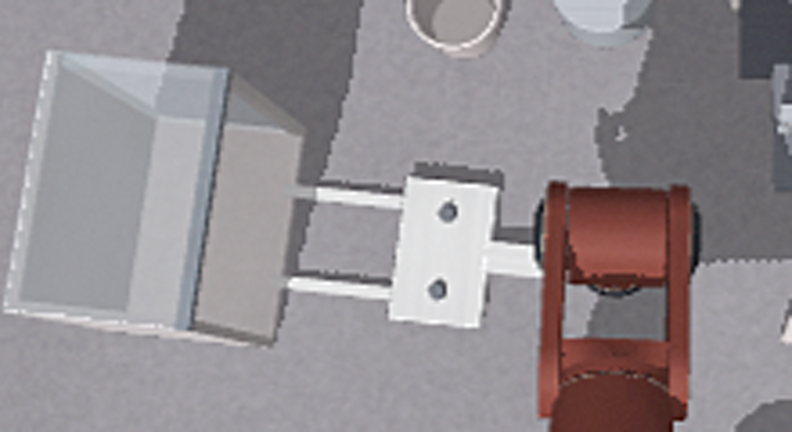

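```bash
cat > m2.py <<'E'
from m import pair
from geo import *
t3=lambda U,V,z:cb('top',U,V,z,(90,170),3.6)
s3=lambda U,V,z:cb('scene',U,V,z,(290,120),3.3)
print('----')
pair('tray',t3(448,211,.025),t3(437,289,.025))
pair('tray scene',s3(219,418,.025),s3(243,373,.025))
q=[t3(*p,.02) for p in((408,178),(500,186),(480,327),(389,320))]
print(sum(q)/4,[np.linalg.norm(q[i]-q[i-1]) for i in range(4)], [np.degrees(np.arctan2(*(d:=q[a]-q[b])[[1,0]])) for a,b in((0,3),(1,2),(0,1),(3,2))])
q=[s3(*p,.02) for p in((208,346),(299,370),(255,456),(161,430))]
print(sum(q)/4,[np.linalg.norm(q[i]-q[i-1]) for i in range(4)], [np.degrees(np.arctan2(*(d:=q[a]-q[b])[[1,0]])) for a,b in((3,0),(2,1),(1,0),(2,3))])
E
python3 m2.py | sed -n '/----/,$p'
```

```text
----
tray mid [0.4969 0.2518 0.025 ] dist 0.07634626742317914 yaw -7.886506050434048
tray scene mid [0.5031 0.2509 0.025 ] dist 0.07557543488978737 yaw -7.644332295572141
[0.495  0.2508 0.02  ] [np.float64(0.13926931455153493), np.float64(0.09054715619309925), np.float64(0.1383042431293737), np.float64(0.08834755008208116)] [np.float64(-7.255636052628804), np.float64(-8.176760755921745), np.float64(83.76449904115178), np.float64(84.42755022175582)]
[0.502  0.2512 0.02  ] [np.float64(0.14309284684481116), np.float64(0.0884708419678886), np.float64(0.1421465782294197), np.float64(0.0855338691697435)] [np.float64(-7.163312174679015), np.float64(-8.3478602921563), np.float64(82.6094822734957), np.float64(83.2559019123856)]
```

```bash
python3 - <<'E' | sed -n '/----/,$p'
from m2 import *
a=np.radians(-7.6);ex=np.array([np.cos(a),np.sin(a),0]);ey=np.array([-np.sin(a),np.cos(a),0])
seat=np.array([.497,.2515,0])
for n,p in (('front br',t3(275,345,0)),('front tr',t3(303,130,0)),('back bl z.291',t3(5,313,.291)),('back tl',t3(48,52,.291)),('front roof',t3(190,328,.291)),('front roof t',t3(228,70,.291))):
    d=p-seat; print(n,d@ex,d@ey)
seat=np.array([.5025,.251,0])
for n,p in (('front bottom near right',s3(375,535,0)),('front',s3(395,420,0.02)),('back bottom',s3(553,583,0)),('lintel end',s3(437,245,.291)),('roof back',s3(673,160,.291)),('roof back near',s3(653,290,.291))):
    d=p-seat; print(n,d@ex,d@ey)
E
```

```text
----
tray mid [0.4969 0.2518 0.025 ] dist 0.07634626742317914 yaw -7.886506050434048
tray scene mid [0.5031 0.2509 0.025 ] dist 0.07557543488978737 yaw -7.644332295572141
[0.495  0.2508 0.02  ] [np.float64(0.13926931455153493), np.float64(0.09054715619309925), np.float64(0.1383042431293737), np.float64(0.08834755008208116)] [np.float64(-7.255636052628804), np.float64(-8.176760755921745), np.float64(83.76449904115178), np.float64(84.42755022175582)]
[0.502  0.2512 0.02  ] [np.float64(0.14309284684481116), np.float64(0.0884708419678886), np.float64(0.1421465782294197), np.float64(0.0855338691697435)] [np.float64(-7.163312174679015), np.float64(-8.3478602921563), np.float64(82.6094822734957), np.float64(83.2559019123856)]
front br -0.10842781232432351 0.1542331391867184
front tr 0.10506489807831727 0.1583675822435309
back bl z.291 -0.11434193155441177 0.30703950000763897
back tl 0.10500588310513345 0.3090829745427538
front roof -0.10952161567585086 0.15434425648381273
front roof t 0.10647865556945763 0.15652685890236614
front bottom near right 0.10267100107996426 0.15810465388278347
front -0.03522110710606747 0.14226000792859633
back bottom 0.0970718263069104 0.30195716689044744
lintel end 0.11151121386824549 0.15902235024023045
roof back -0.10736030163089944 0.3063656896873775
roof back near 0.10414855169413496 0.30965185476882295
```

Seat to bay front is 154–158 mm, which matches the 155 mm for fully out, and the 47 N reading was the stop. The tray was evidently about 27 mm out at the start. Releasing and rising.

Request:
jog_arm(
  steps=[
    [[0,0,0],[3,0,0]],
    [[0,0,0],[0,0,0]],
    [[0,0,0],[0,0,0]],
    [[0,0,0],[0,0,0]],
    [[0,0,-3],[0,0,0]],
    [[0,0,-4],[0,0,0]],
    [[0,0,-4],[0,0,0]],
    [[0,0,-4],[0,0,0]],
  ],
  fingers=1,
)

```text
t: 5.35
tool_pos: [0.4705, 0.0679, 0.3772]
tool_rot: [-0.217, -3.117, -0.039]
contact_force: [-0.1, -0.6, -0.6]
opening: 0.0856
```

```bash
python3 plan.py .43 .0 .22 68 4;python3 - <<'E'
from look import *
t=snap('top','t4.png')[:,:,::-1];s=snap('scene','s4.png')[:,:,::-1]
cv2.imwrite('pics/t4a.png',cv2.resize(t[150:290,80:300],None,fx=3.6,fy=3.6,interpolation=2))
cv2.imwrite('pics/t4b.png',cv2.resize(t[180:280,290:410],None,fx=6,fy=6,interpolation=2))
E
```

```text
t 5.3 grasp [0.4682 0.0719 0.2222] jaw 82.0 tilt [-0.015   0.0263] F [-0.1 -0.6 -0.6] open 0.0856 q [-0.02 -0.3   1.98  0.03  1.48 -1.45]
-> [0.43, 0.0, 0.22, 68.0, 4.0] 3 rows
[[[1.02, -2.43, 0.03], [0.41, -0.41, 4.68]], [[0.82, -2.5, 0.04], [0.41, -0.41, 4.68]], [[0.61, -2.56, 0.06], [0.41, -0.41, 4.68]]]
```

View pics/t4b.png

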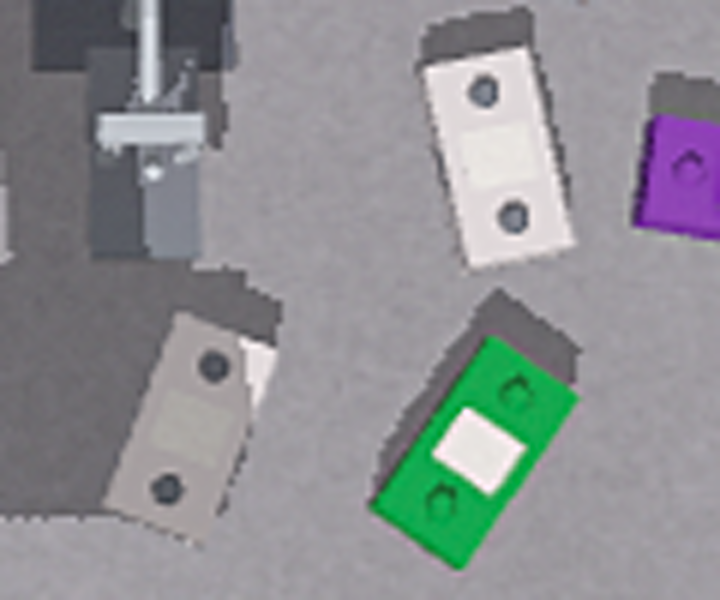

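View pics/s4.png

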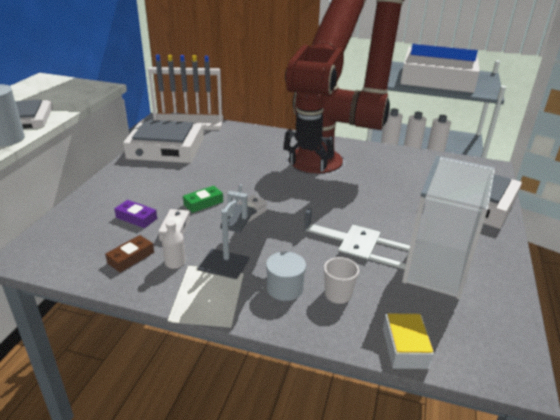

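```bash
python3 - <<'E' | sed -n '/====/,$p'
from m import pair
from geo import *
print('====')
t4=lambda U,V,z:cb('top',U,V,z,(290,180),6)
pair('B',t4(214,367,.041),t4(167,489,.041)); print(t4(190.5,428,.036))
q=[t4(*p,.036) for p in((176,312),(278,345),(205,545),(103,507))]
print(sum(q)/4,[np.linalg.norm(q[i]-q[i-1]) for i in range(4)])
pair('A',t4(484,91,.041),t4(515,216,.041)); print(t4(499,155,.036))
q=[t4(*p,.036) for p in((420,67),(526,45),(578,243),(470,270))]
print(sum(q)/4,[np.linalg.norm(q[i]-q[i-1]) for i in range(4)])
E
```

```text
====
B mid [ 0.4464 -0.1249  0.041 ] dist 0.07516155324697453 yaw -22.846580656405806
[ 0.4467 -0.1251  0.036 ]
[ 0.4474 -0.1253  0.036 ] [np.float64(0.12016802835803458), np.float64(0.06166861702972454), np.float64(0.12261990627862232), np.float64(0.0619464696673971)]
A mid [ 0.602  -0.3094  0.041 ] dist 0.07539640026006719 yaw 10.97786364607332
[ 0.6018 -0.3099  0.036 ]
[ 0.6014 -0.3096  0.036 ] [np.float64(0.12265167546304725), np.float64(0.06372937234628154), np.float64(0.12017389356644678), np.float64(0.06489501296785509)]
```

```bash
python3 plan.py .4466 -.125 .15 67.4 4 .4466 -.125 .024 67.4 3
```

```text
t 5.5 grasp [0.4722 0.0719 0.2286] jaw 82.0 tilt [-0.0014  0.026 ] F [0.8 0.7 0.5] open 0.0855 q [-0.02 -0.3   1.97  0.03  1.47 -1.45]
-> [0.4466, -0.125, 0.15, 67.4, 4.0] 6 rows
[[[-0.02, -3.27, 1.23], [0.24, -0.08, 2.44]], [[-0.16, -3.27, 1.24], [0.24, -0.08, 2.44]], [[-0.3, -3.25, 1.25], [0.24, -0.08, 2.44]], [[-0.44, -3.23, 1.27], [0.24, -0.08, 2.44]], [[-0.57, -3.2, 1.28], [0.24, -0.08, 2.44]], [[-0.71, -3.17, 1.3], [0.24, -0.08, 2.44]]]
-> [0.4466, -0.125, 0.024, 67.4, 3.0] 5 rows
[[[0.0, 0.0, 2.52], [0.0, 0.0, 0.0]], [[0.0, 0.0, 2.52], [0.0, 0.0, 0.0]], [[0.0, 0.0, 2.52], [0.0, 0.0, 0.0]], [[0.0, 0.0, 2.52], [0.0, 0.0, 0.0]], [[0.0, 0.0, 2.52], [0.0, 0.0, 0.0]]]
```

Request:
jog_arm(
  steps=[
    [[0,-3.3,1.2],[0.2,-0.1,2.4]],
    [[-0.2,-3.3,1.2],[0.2,-0.1,2.4]],
    [[-0.3,-3.2,1.2],[0.2,-0.1,2.4]],
    [[-0.4,-3.2,1.3],[0.2,-0.1,2.4]],
    [[-0.6,-3.2,1.3],[0.2,-0.1,2.4]],
    [[-0.7,-3.2,1.3],[0.2,-0.1,2.4]],
    [[0,0,0],[0,0,0]],
  ],
)

```text
t: 6.15
tool_pos: [0.4451, -0.1329, 0.3039]
tool_rot: [0.624, 3.069, 0.012]
contact_force: [-0.1, -0.1, -0.6]
opening: 0.0852
```

```bash
python3 plan.py .4466 -.125 .10 67.4 4
```

```text
t 6.2 grasp [ 0.4469 -0.1321  0.1489] jaw 67.0 tilt [0.0115 0.0055] F [-0.1 -0.1 -0.6] open 0.0852 q [-0.45 -0.26  2.08  0.01  1.32 -1.62]
-> [0.4466, -0.125, 0.1, 67.4, 4.0] 2 rows
[[[0.11, 0.37, 2.45], [0.27, 0.24, -0.2]], [[0.1, 0.38, 2.45], [0.27, 0.24, -0.2]]]
```

Request:
jog_arm(
  steps=[
    [[0.1,0.4,2.4],[0.3,0.3,-0.2]],
    [[0.1,0.4,2.4],[0.3,0.3,-0.2]],
    [[0,0,0],[0,0,0]],
  ],
)

```text
t: 6.45
tool_pos: [0.4465, -0.1256, 0.2548]
tool_rot: [-0.621, -3.078, -0.002]
contact_force: [-1.1, 0.9, 0.0]
opening: 0.0856
```

```bash
python3 plan.py .4466 -.125 .024 67.4 2.5;  python3 - <<'E'
from look import *
t=snap('top','t5.png')[:,:,::-1];s=snap('scene','s5.png')[:,:,::-1]
cv2.imwrite('pics/t5a.png',cv2.resize(t[180:300,270:410],None,fx=5,fy=5,interpolation=2))
cv2.imwrite('pics/s5a.png',cv2.resize(s[120:260,170:370],None,fx=4,fy=4,interpolation=2))
E
```

```text
t 6.5 grasp [ 0.4462 -0.1254  0.0998] jaw 67.2 tilt [-0.0014  0.0014] F [-1.1  0.9  0. ] open 0.0856 q [-0.44 -0.2   2.11  0.    1.23 -1.61]
-> [0.4466, -0.125, 0.024, 67.4, 2.5] 4 rows
[[[0.0, 0.01, 1.9], [0.01, -0.03, -0.05]], [[0.0, 0.01, 1.9], [0.01, -0.03, -0.05]], [[0.0, 0.01, 1.9], [0.01, -0.03, -0.05]], [[0.0, 0.02, 1.9], [0.01, -0.03, -0.05]]]
```

View pics/s5a.png

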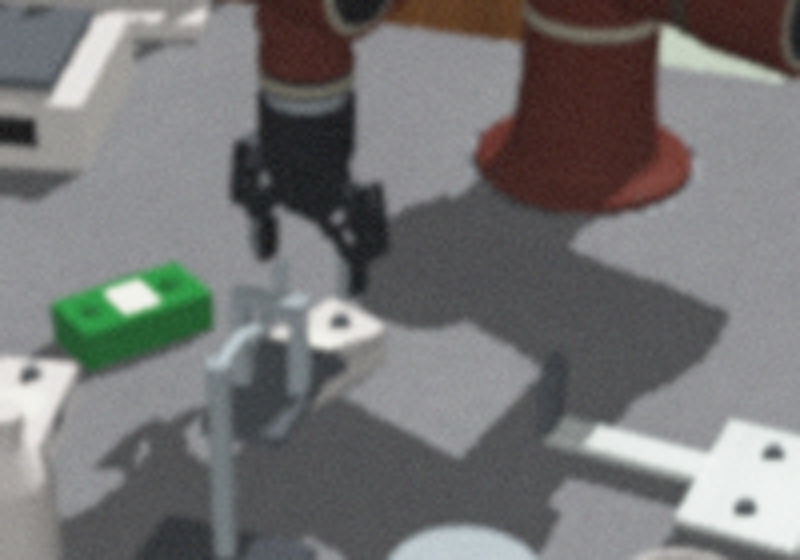

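View pics/t5a.png

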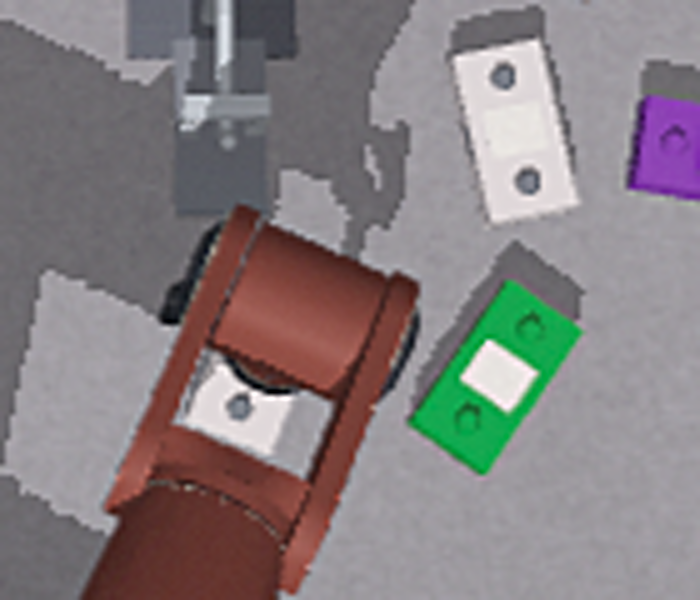

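Both fingers straddle box B, which is still at its measured place and aligned. Descending to grasp height 20 mm.

Request:
jog_arm(
  steps=[
    [[0,0,2],[0,0,0]],
    [[0,0,2],[0,0,0]],
    [[0,0,2],[0,0,0]],
    [[0,0,1.8],[0,0,0]],
    [[0,0,0],[0,0,0]],
  ],
)

```text
t: 7.05
tool_pos: [0.4535, -0.1276, 0.1883]
tool_rot: [0.613, 3.058, -0.006]
contact_force: [-0.4, 0.6, 0.5]
opening: 0.0854
```

```bash
python3 plan.py .4466 -.125 .020 67.4 2.5
```

```text
t 7.0 grasp [ 0.4568 -0.1289  0.0334] jaw 67.3 tilt [ 0.0212 -0.0079] F [-0.4  0.6  0.5] open 0.0854 q [-0.43 -0.08  2.13  0.    1.06 -1.61]
-> [0.4466, -0.125, 0.02, 67.4, 2.5] 1 rows
[[[0.77, -0.02, 1.32], [0.05, 1.3, -0.08]]]
```

Request:
jog_arm(
  steps=[
    [[0.8,0,0.4],[0,1.3,0]],
    [[0.0,0,0.4],[0,0,0]],
    [[0,0,0.4],[0,0,0]],
    [[0,0,0],[0,0,0]],
  ],
)

```text
t: 7.45
tool_pos: [0.448, -0.125, 0.1807]
tool_rot: [0.615, 3.074, -0.001]
contact_force: [-0.6, -0.4, 0.3]
opening: 0.0856
```

```bash
python3 plan.py .4466 -.125 .020 67.4 2.5
```

```text
t 7.5 grasp [ 0.449  -0.1253  0.0257] jaw 67.4 tilt [ 0.0065 -0.0017] F [-0.6 -0.4  0.3] open 0.0856 q [-0.43 -0.07  2.14  0.    1.06 -1.61]
-> [0.4466, -0.125, 0.02, 67.4, 2.5] 1 rows
[[[0.13, -0.05, 0.57], [0.05, 0.38, -0.04]]]
```

Request:
jog_arm(
  steps=[
    [[0.2,0,0.5],[0,0.5,0]],
    [[0.1,0,0.3],[0,0,0]],
    [[0,0,0],[0,0,0]],
  ],
)

```text
t: 7.75
tool_pos: [0.4455, -0.124, 0.1731]
tool_rot: [-0.617, -3.08, -0.002]
contact_force: [-0.9, 0.8, 0.2]
opening: 0.0856
```

```bash
python3 plan.py .4466 -.125 .020 67.4 2.5
```

```text
t 7.8 grasp [ 0.4454 -0.1238  0.0181] jaw 67.4 tilt [-0.0005  0.0012] F [-0.9  0.8  0.2] open 0.0856 q [-0.43 -0.06  2.15  0.    1.06 -1.61]
-> [0.4466, -0.125, 0.02, 67.4, 2.5] 1 rows
[[[-0.14, -0.05, -0.19], [0.05, -0.05, -0.04]]]
```

Close enough; 1 mm off is noise. Closing.

Request:
jog_arm(
  steps=[
    [[-0.1,0,-0.2],[0,0,0]],
    [[0,0,0],[0,0,0]],
    [[0,0,0],[0,0,0]],
    [[0,0,0],[0,0,0]],
    [[0,0,0],[0,0,0]],
  ],
  fingers=-1,
  grip_force=40,
)

```text
t: 8.25
tool_pos: [0.4466, -0.1246, 0.1753]
tool_rot: [-0.616, -3.08, -0.001]
contact_force: [-0.4, 0.3, 0.1]
opening: 0.0613
```

Request:
jog_arm(
  steps=[
    [[0,0,-1],[0,0,0]],
    [[0,0,-2],[0,0,0]],
    [[0,0,-3],[0,0,0]],
    [[0,0,-3],[0,0,0]],
    [[0,0,-3],[0,0,0]],
    [[0,0,-3],[0,0,0]],
    [[0,0,0],[0,0,0]],
  ],
)

```text
t: 8.95
tool_pos: [0.4449, -0.1238, 0.3309]
tool_rot: [-0.615, -3.074, -0.004]
contact_force: [0.4, 0.3, -1.2]
opening: 0.0616
```

```bash
python3 plan.py .4969 .2515 .15 82.4 4;  python3 - <<'E'
from look import *
t=snap('top','t6.png')[:,:,::-1];s=snap('scene','s6.png')[:,:,::-1]
cv2.imwrite('pics/s6a.png',cv2.resize(s[100:240,170:370],None,fx=4,fy=4,interpolation=2))
E
```

```text
t 8.9 grasp [ 0.4439 -0.1232  0.1759] jaw 67.4 tilt [-0.0065  0.0039] F [ 0.4  0.3 -1.2] open 0.0616 q [-0.43 -0.3   2.06  0.    1.39 -1.61]
-> [0.4969, 0.2515, 0.15, 82.4, 4.0] 10 rows
[[[0.96, 3.66, 0.27], [0.01, -0.04, -1.5]], [[0.87, 3.69, 0.27], [0.01, -0.04, -1.5]], [[0.77, 3.71, 0.27], [0.01, -0.04, -1.5]], [[0.67, 3.73, 0.27], [0.01, -0.04, -1.5]], [[0.57, 3.75, 0.26], [0.01, -0.04, -1.5]], [[0.48, 3.76, 0.26], [0.01, -0.04, -1.5]], [[0.38, 3.77, 0.26], [0.01, -0.04, -1.5]], [[0.28, 3.78, 0.26], [0.01, -0.04, -1.5]], [[0.18, 3.78, 0.26], [0.01, -0.04, -1.5]], [[0.08, 3.79, 0.26], [0.01, -0.04, -1.5]]]
```

View pics/s6a.png

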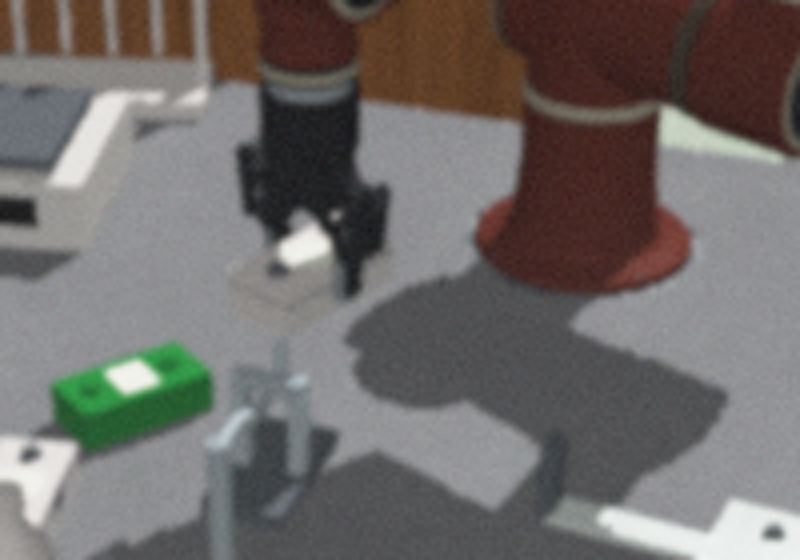

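Box B is held level. Carrying it to above the tray.

Request:
jog_arm(
  steps=[
    [[1.0,3.7,0],[0,0,-1.5]],
    [[0.9,3.7,0],[0,0,-1.5]],
    [[0.8,3.7,0],[0,0,-1.5]],
    [[0.7,3.7,0.2],[0,0,-1.5]],
    [[0.6,3.7,0.2],[0,0,-1.5]],
    [[0.5,3.7,0.2],[0,0,-1.5]],
    [[0.4,3.7,0.2],[0,0,-1.5]],
    [[0,0,0],[0,0,0]],
  ],
)

```text
t: 9.85
tool_pos: [0.4718, 0.1472, 0.2986]
tool_rot: [-0.325, -3.078, -0.006]
contact_force: [-0.7, 0.5, -2.5]
opening: 0.0613
```

```bash
python3 plan.py .4969 .2515 .12 82.4 4
```

```text
t 9.8 grasp [0.4647 0.1485 0.1438] jaw 77.9 tilt [-0.0455  0.0085] F [-0.7  0.5 -2.5] open 0.0613 q [ 0.15 -0.16  2.    0.02  1.35 -1.22]
-> [0.4969, 0.2515, 0.12, 82.4, 4.0] 3 rows
[[[-0.13, 3.58, 0.78], [0.01, -0.88, -1.49]], [[-0.21, 3.57, 0.78], [0.01, -0.88, -1.49]], [[-0.29, 3.57, 0.78], [0.01, -0.88, -1.49]]]
```

Request:
jog_arm(
  steps=[
    [[-0.1,3.6,0.5],[0,-0.9,-1.5]],
    [[-0.2,3.6,0.5],[0,-0.9,-1.5]],
    [[-0.3,3.6,0.5],[0,-0.9,-1.5]],
    [[0,0,0],[0,0,0]],
    [[0,0,0],[0,0,0]],
  ],
)

```text
t: 10.35
tool_pos: [0.4934, 0.254, 0.2695]
tool_rot: [-0.202, -3.119, 0.015]
contact_force: [0.4, -0.4, -2.6]
opening: 0.0613
```

```bash
python3 plan.py .4969 .2515 .09 82.4 4;
```

```text
t 10.3 grasp [0.4907 0.2526 0.1145] jaw 82.6 tilt [-0.0171 -0.0087] F [ 0.4 -0.4 -2.6] open 0.0613 q [ 0.34  0.01  1.89 -0.    1.26 -1.1 ]
-> [0.4969, 0.2515, 0.09, 82.4, 4.0] 1 rows
[[[-0.42, -0.17, 2.45], [-0.62, -0.91, 0.21]]]
```

Request:
jog_arm(
  steps=[
    [[-0.4,-0.2,1.3],[-0.5,-0.9,0.2]],
    [[-0.2,0,1.3],[0,0,0]],
    [[0,0,1.2],[0,0,0]],
    [[0,0,0],[0,0,0]],
  ],
)

```text
t: 10.75
tool_pos: [0.4972, 0.2471, 0.2257]
tool_rot: [-0.214, -3.127, 0.009]
contact_force: [-1.2, -0.6, -1.7]
opening: 0.0614
```

```bash
python3 plan.py .4969 .2515 .055 82.3 4; python3 - <<'E'
from look import *
t=snap('top','t7.png')[:,:,::-1];s=snap('scene','s7.png')[:,:,::-1]
cv2.imwrite('pics/s7a.png',cv2.resize(s[170:280,290:450],None,fx=5,fy=5,interpolation=2))
cv2.imwrite('pics/t7a.png',cv2.resize(t[180:300,160:300],None,fx=5,fy=5,interpolation=2))
E
```

```text
t 10.8 grasp [0.496  0.2463 0.0707] jaw 82.2 tilt [-0.0077 -0.0055] F [-1.2 -0.6 -1.7] open 0.0614 q [ 0.33  0.07  1.91 -0.    1.17 -1.11]
-> [0.4969, 0.2515, 0.055, 82.3, 4.0] 1 rows
[[[0.08, 0.44, 1.57], [-0.37, -0.39, -0.13]]]
```

View pics/s7a.png

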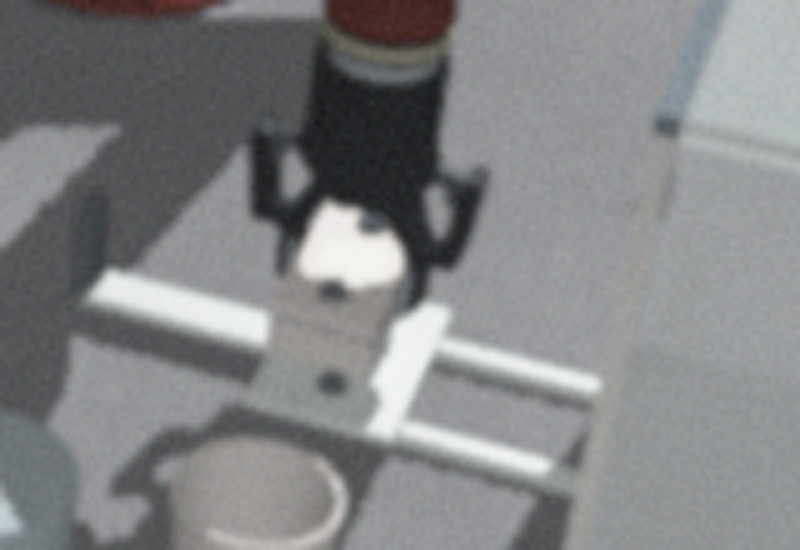

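View pics/t7a.png

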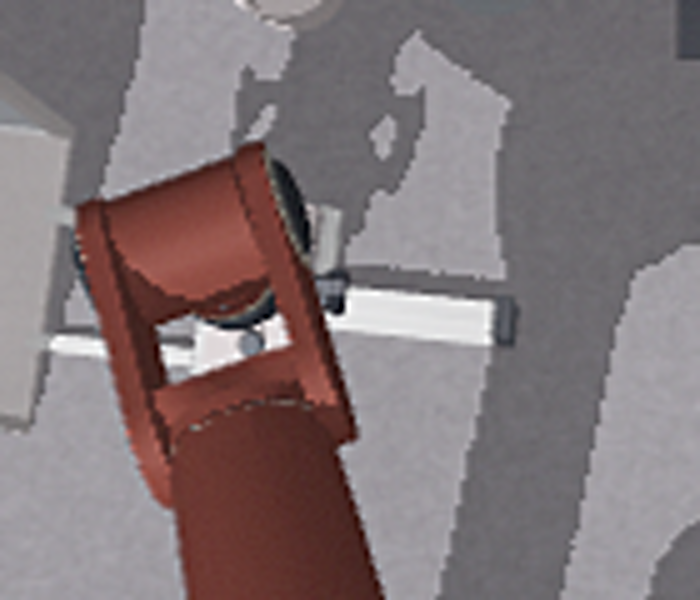

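```bash
python3 - <<'E'
from geo import *
s7=lambda U,V,z:cb('scene',U,V,z,(290,170),5)
t7=lambda U,V,z:cb('top',U,V,z,(160,180),5)
a=np.radians(-7.7);ex=np.array([np.cos(a),np.sin(a),0]);ey=np.array([-np.sin(a),np.cos(a),0])
tl=s7(332,383,.025); 
for dz in(.09,.092): 
  hl=s7(332,291,dz);d=hl-tl;print('held-tray near lug',hl,tl,d@ex,d@ey)
print('far',s7(372,222,.092))
print('held lug from top',t7(252,343,.092))
print('expected held lugs', np.array([.496,.2463])+.038*ex[:2],np.array([.496,.2463])-.038*ex[:2])
E
```

```text
held-tray near lug [0.53999525 0.2386665  0.09      ] [0.53999665 0.24576828 0.025     ] 0.0009501441377003968 -0.007037932632423202
held-tray near lug [0.54284943 0.23891791 0.092     ] [0.53999665 0.24576828 0.025     ] 0.0037449039472020247 -0.0064063721335562655
far [0.46452862 0.25008845 0.092     ]
held lug from top [0.45919246 0.25047069 0.092     ]
expected held lugs [0.53365736 0.24120852] [0.45834264 0.25139148]
```

Request:
jog_arm(
  steps=[
    [[0.1,0.5,0.6],[-0.4,-0.4,0]],
    [[0,0,0.5],[0,0,0]],
    [[0,0,0],[0,0,0]],
    [[0,0,0],[0,0,0]],
  ],
)

```text
t: 11.25
tool_pos: [0.4986, 0.2535, 0.2182]
tool_rot: [0.213, 3.127, 0.007]
contact_force: [-0.2, 0.7, -1.3]
opening: 0.0618
```

```bash
python3 plan.py .4967 .252 .05 82.3 4
```

```text
t 11.2 grasp [0.4998 0.2541 0.0632] jaw 82.2 tilt [0.008  0.0037] F [-0.2  0.7 -1.3] open 0.0618 q [ 0.34  0.09  1.91  0.    1.14 -1.1 ]
-> [0.4967, 0.252, 0.05, 82.3, 4.0] 1 rows
[[[0.18, -0.18, 1.31], [0.27, 0.43, -0.11]]]
```

Request:
jog_arm(
  steps=[
    [[0.3,-0.2,0.5],[0.2,0.4,0]],
    [[0,0,0.4],[0,0,0]],
    [[0,0,0],[0,0,0]],
    [[0,0,0],[0,0,0]],
  ],
)

```text
t: 11.65
tool_pos: [0.4952, 0.252, 0.2088]
tool_rot: [0.213, 3.134, 0.002]
contact_force: [0.9, 0.2, -3.0]
opening: 0.0617
```

```bash
python3 plan.py .4967 .252 .05 82.3 4
```

```text
t 11.7 grasp [0.4953 0.2522 0.0538] jaw 82.2 tilt [0.0007 0.0011] F [ 0.9  0.2 -3. ] open 0.0617 q [ 0.34  0.09  1.92  0.    1.13 -1.1 ]
-> [0.4967, 0.252, 0.05, 82.3, 4.0] 1 rows
[[[-0.15, 0.02, 0.38], [0.07, 0.03, -0.09]]]
```

Request:
jog_arm(
  steps=[
    [[-0.1,0,0.5],[0,0,0]],
    [[0,0,0.4],[0,0,0]],
    [[0,0,0.4],[0,0,0]],
    [[0,0,0],[0,0,0]],
  ],
)

```text
t: 12.05
tool_pos: [0.4969, 0.252, 0.1955]
tool_rot: [0.214, 3.132, 0.003]
contact_force: [-0.0, 0.3, -0.2]
opening: 0.0615
```

```bash
python3 plan.py .4967 .252 .04 82.3 4
```

```text
t 12.1 grasp [0.4972 0.2523 0.0405] jaw 82.2 tilt [0.0024 0.0017] F [-0.   0.3 -0.2] open 0.0615 q [ 0.34  0.12  1.92  0.    1.1  -1.1 ]
-> [0.4967, 0.252, 0.04, 82.3, 4.0] 1 rows
[[[0.02, 0.0, 0.05], [0.12, 0.12, -0.11]]]
```

Request:
jog_arm(
  steps=[
    [[0,0,0.4],[0,0,0]],
    [[0,0,0.2],[0,0,0]],
  ],
)

```text
t: 12.25
tool_pos: [0.498, 0.2532, 0.1954]
tool_rot: [-0.213, -3.133, -0.003]
contact_force: [-3.7, -2.0, 3.0]
opening: 0.0614
```

```bash
python3 plan.py .4967 .252 .04 82.3 4
```

```text
t 12.2 grasp [0.4979 0.2535 0.0404] jaw 82.2 tilt [-0.0008  0.0018] F [-3.7 -2.   3. ] open 0.0614 q [ 0.34  0.12  1.92  0.    1.1  -1.1 ]
-> [0.4967, 0.252, 0.04, 82.3, 4.0] 1 rows
[[[0.11, -0.14, 0.04], [0.1, -0.06, -0.09]]]
```

Grasp height 40.4 mm puts the box base at 20 mm, so it is seated. Releasing and rising.

Request:
jog_arm(
  steps=[
    [[0,0,0],[0,0,0]],
    [[0,0,0],[0,0,0]],
    [[0,0,0],[0,0,0]],
    [[0,0,0],[0,0,0]],
    [[0,0,-2],[0,0,0]],
    [[0,0,-4],[0,0,0]],
    [[0,0,-4],[0,0,0]],
    [[0,0,-4],[0,0,0]],
  ],
  fingers=1,
)

```text
t: 13.05
tool_pos: [0.4959, 0.2519, 0.3305]
tool_rot: [-0.213, -3.118, 0.007]
contact_force: [0.9, 0.2, -0.4]
opening: 0.0854
```

```bash
python3 plan.py .42 .0 .2 90 4
```

```text
t 13.1 grasp [0.4934 0.2513 0.1755] jaw 82.2 tilt [-0.0161 -0.0036] F [ 0.9  0.2 -0.4] open 0.0854 q [ 0.34 -0.05  1.84  0.    1.37 -1.1 ]
-> [0.42, 0.0, 0.2, 90.0, 4.0] 7 rows
[[[0.59, -3.71, -0.32], [-0.04, -0.13, -1.12]], [[0.66, -3.7, -0.32], [-0.04, -0.13, -1.12]], [[0.73, -3.69, -0.33], [-0.04, -0.13, -1.12]], [[0.8, -3.67, -0.33], [-0.04, -0.13, -1.12]], [[0.87, -3.66, -0.34], [-0.04, -0.13, -1.12]], [[0.94, -3.64, -0.34], [-0.04, -0.13, -1.12]], [[1.01, -3.62, -0.35], [-0.04, -0.13, -1.12]]]
```

Request:
jog_arm(
  steps=[
    [[0.6,-3.7,-0.3],[0,-0.1,-1]],
    [[0.7,-3.7,-0.3],[0,-0.1,-1]],
    [[0.7,-3.7,-0.3],[0,-0.1,-1]],
    [[0.8,-3.7,-0.3],[0,-0.1,-1]],
    [[0.9,-3.7,-0.3],[0,-0.1,-1]],
    [[0.9,-3.7,-0.3],[0,-0.1,-1]],
    [[1.0,-3.7,-0.3],[0,-0.1,-1]],
    [[0,0,0],[0,0,0]],
  ],
)

```text
t: 13.85
tool_pos: [0.4182, -0.0093, 0.3611]
tool_rot: [0.008, 3.127, -0.003]
contact_force: [-0.1, 0.0, -0.2]
opening: 0.0854
```

```bash
python3 plan.py .45 -.20 .2 100.8 4 .6018 -.3097 .15 100.8 4;  python3 - <<'E'
from look import *
t=snap('top','t8.png')[:,:,::-1];s=snap('scene','s8.png')[:,:,::-1]
cv2.imwrite('pics/s8a.png',cv2.resize(s[170:280,290:450],None,fx=5,fy=5,interpolation=2))
cv2.imwrite('pics/t8a.png',cv2.resize(t[180:280,150:290],None,fx=5,fy=5,interpolation=2))
cv2.imwrite('pics/t8b.png',cv2.resize(t[130:250,290:430],None,fx=5,fy=5,interpolation=2))
E
```

```text
t 13.8 grasp [ 0.4205 -0.0096  0.2061] jaw 89.7 tilt [ 0.015 -0.002] F [-0.1  0.  -0.2] open 0.0854 q [-0.2  -0.46  2.12  0.    1.46 -1.77]
-> [0.45, -0.2, 0.2, 100.8, 4.0] 5 rows
[[[-0.65, -3.81, 0.14], [-0.04, 0.17, -2.22]], [[-0.51, -3.83, 0.14], [-0.04, 0.17, -2.22]], [[-0.36, -3.85, 0.13], [-0.04, 0.17, -2.22]], [[-0.21, -3.86, 0.13], [-0.04, 0.17, -2.22]], [[-0.06, -3.87, 0.13], [-0.04, 0.17, -2.22]]]
-> [0.6018, -0.3097, 0.15, 100.8, 4.0] 5 rows
[[[-2.57, -2.72, 1.0], [0.0, 0.0, 0.0]], [[-2.57, -2.72, 1.0], [0.0, 0.0, 0.0]], [[-2.57, -2.72, 1.0], [0.0, 0.0, 0.0]], [[-2.57, -2.72, 1.0], [0.0, 0.0, 0.0]], [[-2.57, -2.72, 1.0], [0.0, 0.0, 0.0]]]
```

View pics/s8a.png

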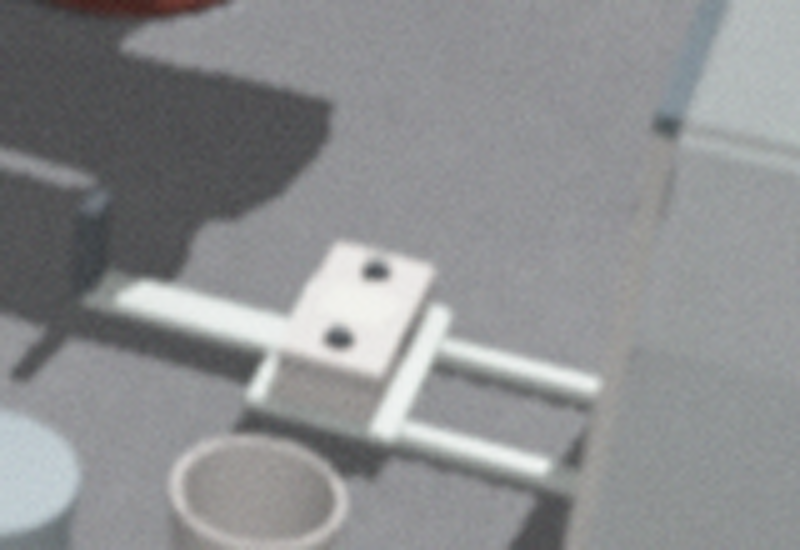

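View pics/t8a.png

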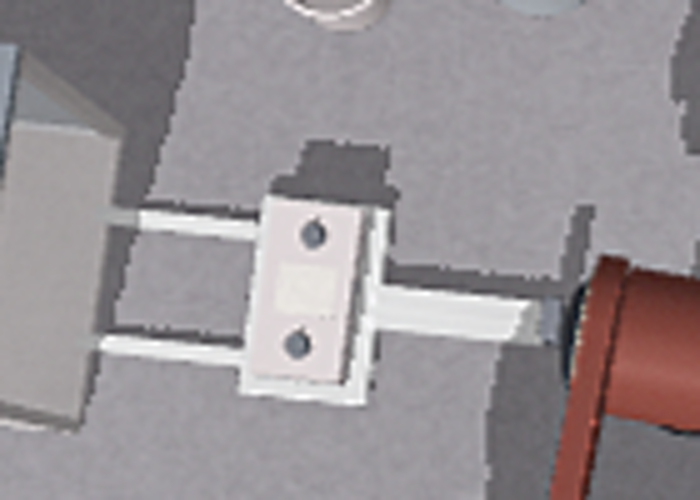

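View pics/t8b.png

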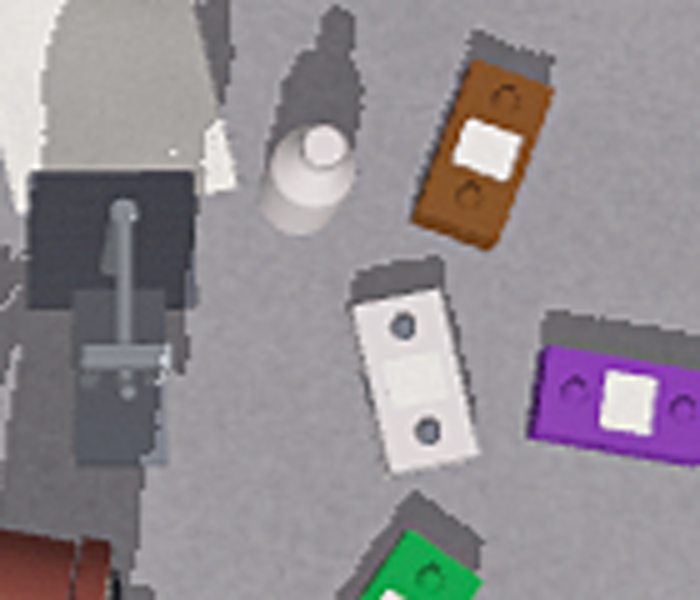

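```bash
python3 - <<'E' | sed -n '/====/,$p'
from m import pair
from geo import *
print('====')
a=lambda U,V,z:cb('top',U,V,z,(150,180),5)
b=lambda U,V,z:cb('top',U,V,z,(290,130),5)
s=lambda U,V,z:cb('scene',U,V,z,(290,170),5)
pair('stack1 lugs',a(313,232,.061),a(298,344,.061)); print(a(307,288,.056))
pair('stack1 scene',s(339,336,.061),s(376,270,.061))
pair('A',b(403,325,.041),b(428,430,.041)); print(b(414,378,.036))
q=[b(*p,.036) for p in((350,305),(438,287),(482,454),(392,476))]
print(sum(q)/4,[np.linalg.norm(q[i]-q[i-1]) for i in range(4)])
# arch, post, tip, foot plate
pair('arch',b(82,356,.174),b(172,356,.174)); print('post',b(124,208,.176),'tip',b(128,391,.188))
pair('rod->',b(124,225,.176),b(125,330,.165))
q=[b(*p,.003) for p in((27,172),(198,170),(198,305),(27,307))]
print('foot',sum(q)/4,[np.linalg.norm(q[i]-q[i-1]) for i in range(4)])
q=[b(*p,.097) for p in((73,290),(165,290),(167,463),(75,465))]
print('plate',sum(q)/4,[np.linalg.norm(q[i]-q[i-1]) for i in range(4)],[np.degrees(np.arctan2(*(d:=q[i]-q[j])[[1,0]])) for i,j in((0,3),(1,2))])
E
```

```text
====
stack1 lugs mid [0.4997 0.2529 0.061 ] dist 0.07733660581790658 yaw -7.4476426289932025
[0.5    0.2526 0.056 ]
stack1 scene mid [0.5052 0.2515 0.061 ] dist 0.07434351964365671 yaw -8.108912120267942
A mid [ 0.6022 -0.3089  0.041 ] dist 0.0758536139289829 yaw 10.445349699182822
[ 0.6026 -0.3088  0.036 ]
[ 0.6011 -0.3097  0.036 ] [np.float64(0.12396027592946636), np.float64(0.06344778091596763), np.float64(0.12164338749038342), np.float64(0.06479504822352446)]
arch mid [ 0.5978 -0.1005  0.174 ] dist 0.05804242787898766 yaw 88.75034784573273
post [ 0.6953 -0.1014  0.176 ] tip [ 0.5726 -0.0996  0.188 ]
rod-> mid [ 0.6503 -0.1007  0.1705] dist 0.06825380449858777 yaw -0.6953839964168015
foot [ 0.7149 -0.1029  0.003 ] [np.float64(0.09949801068106973), np.float64(0.12358291141233788), np.float64(0.09948188065064137), np.float64(0.12248617146069257)]
plate [ 0.5977 -0.0999  0.097 ] [np.float64(0.11992849077606083), np.float64(0.062457725989323934), np.float64(0.11853912969149849), np.float64(0.06177640337238988)] [np.float64(-0.9108264953150126), np.float64(-1.2435687500157981)]
```

Box B is seated flat on the tray (level; (313,232) and (298,344) in the crop). Box A is unmoved. Going to A.

Request:
jog_arm(
  steps=[
    [[-0.6,-3.8,0.1],[0,0.2,-2.2]],
    [[-0.5,-3.8,0.1],[0,0.2,-2.2]],
    [[-0.4,-3.8,0.1],[0,0.2,-2.2]],
    [[-0.2,-3.9,0.1],[0,0.2,-2.2]],
    [[-0.1,-3.9,0.1],[0,0.2,-2.2]],
  ],
)

```text
t: 14.45
tool_pos: [0.4563, -0.194, 0.3543]
tool_rot: [0.337, -3.122, -0.005]
contact_force: [0.5, 1.0, -0.0]
opening: 0.0857
```

```bash
python3 plan.py .602 -.309 .15 100.6 4
```

```text
t 14.4 grasp [ 0.456  -0.1936  0.1993] jaw 102.3 tilt [-0.0019  0.0027] F [ 0.5  1.  -0. ] open 0.0857 q [-0.55 -0.23  1.96  0.    1.41 -2.34]
-> [0.602, -0.309, 0.15, 100.6, 4.0] 5 rows
[[[-2.36, -2.87, 0.97], [0.03, -0.02, 0.34]], [[-2.37, -2.86, 0.98], [0.03, -0.02, 0.34]], [[-2.39, -2.84, 0.98], [0.03, -0.02, 0.34]], [[-2.41, -2.83, 0.98], [0.03, -0.02, 0.34]], [[-2.42, -2.81, 0.98], [0.03, -0.02, 0.34]]]
```

Request:
jog_arm(
  steps=[
    [[-2.4,-2.9,1.0],[0,0,0.4]],
    [[-2.4,-2.9,1.0],[0,0,0.4]],
    [[-2.4,-2.8,1.0],[0,0,0.3]],
    [[-2.4,-2.8,1.0],[0,0,0.3]],
    [[-2.4,-2.8,1.0],[0,0,0.3]],
    [[0,0,0],[0,0,0]],
  ],
)

```text
t: 15.05
tool_pos: [0.6146, -0.3091, 0.2951]
tool_rot: [0.299, -3.123, -0.012]
contact_force: [-0.8, 0.4, -0.8]
opening: 0.0851
```

```bash
python3 plan.py .602 -.309 .08 100.6 3
```

```text
t 15.1 grasp [ 0.6138 -0.3079  0.1401] jaw 100.9 tilt [-0.0051  0.0072] F [-0.8  0.4 -0.8] open 0.0851 q [-0.57  0.28  1.54  0.    1.32 -2.34]
-> [0.602, -0.309, 0.08, 100.6, 3.0] 3 rows
[[[0.41, 0.07, 2.01], [0.15, -0.07, 0.11]], [[0.41, 0.07, 2.0], [0.15, -0.07, 0.11]], [[0.41, 0.07, 2.0], [0.15, -0.07, 0.11]]]
```

Request:
jog_arm(
  steps=[
    [[0.5,0.1,2.0],[0.1,0,0.1]],
    [[0.4,0.1,2.0],[0.1,0,0.1]],
    [[0.4,0.1,1.6],[0.1,0,0.1]],
    [[0,0,0],[0,0,0]],
  ],
)

```text
t: 15.45
tool_pos: [0.6045, -0.3022, 0.2345]
tool_rot: [0.302, -3.121, -0.009]
contact_force: [-0.1, -0.7, 0.3]
opening: 0.0852
```

```bash
python3 plan.py .602 -.309 .021 100.6 2; python3 - <<'E'
from look import *
t=snap('top','t9.png')[:,:,::-1];s=snap('scene','s9.png')[:,:,::-1]
cv2.imwrite('pics/s9a.png',cv2.resize(s[140:280,90:290],None,fx=4,fy=4,interpolation=2))
cv2.imwrite('pics/t9b.png',cv2.resize(t[130:250,290:430],None,fx=5,fy=5,interpolation=2))
E
```

```text
t 15.4 grasp [ 0.6035 -0.3014  0.0795] jaw 101.1 tilt [-0.0066  0.0054] F [-0.1 -0.7  0.3] open 0.0852 q [-0.57  0.32  1.61  0.    1.22 -2.34]
-> [0.602, -0.309, 0.021, 100.6, 2.0] 3 rows
[[[0.12, -0.22, 1.95], [0.12, -0.1, 0.16]], [[0.12, -0.21, 1.95], [0.12, -0.1, 0.16]], [[0.12, -0.21, 1.95], [0.12, -0.1, 0.16]]]
```

View pics/s9a.png

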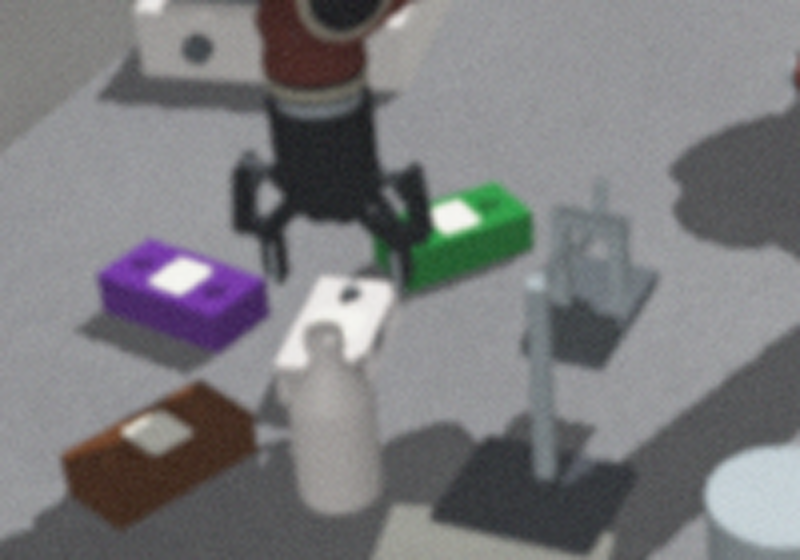

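View pics/t9b.png

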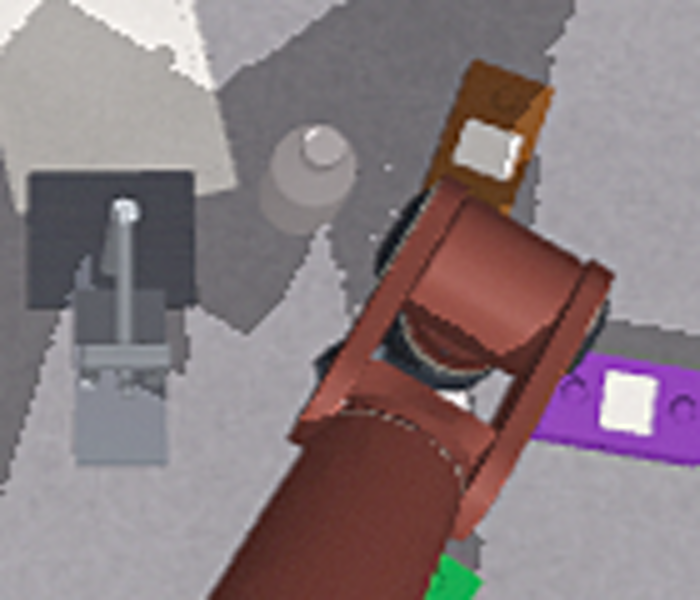

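Fingers straddle A, with bottle, purple and green clear. Correcting −7 mm in y while descending.

Request:
jog_arm(
  steps=[
    [[0.1,-0.7,0.5],[0.3,-0.3,0.5]],
    [[0,0,1.8],[0,0,0]],
    [[0,0,1.5],[0,0,0]],
    [[0,0,0],[0,0,0]],
    [[0,0,0],[0,0,0]],
  ],
)

```text
t: 16.05
tool_pos: [0.6077, -0.3116, 0.2008]
tool_rot: [-0.287, 3.119, -0.01]
contact_force: [-0.0, -0.2, 0.4]
opening: 0.0856
```

```bash
python3 plan.py .602 -.309 .021 100.6 2
```

```text
t 16.1 grasp [ 0.6093 -0.3125  0.0458] jaw 100.5 tilt [ 0.0104 -0.0058] F [-0.  -0.2  0.4] open 0.0856 q [-0.58  0.37  1.6   0.    1.15 -2.34]
-> [0.602, -0.309, 0.021, 100.6, 2.0] 2 rows
[[[0.27, 0.19, 1.24], [-0.22, 0.26, -0.04]], [[0.26, 0.18, 1.24], [-0.22, 0.26, -0.04]]]
```

Request:
jog_arm(
  steps=[
    [[0.6,0.4,0.7],[-0.4,0.5,0]],
    [[0.1,0,0.8],[0,0.2,0]],
    [[0.1,0,0.6],[0,0.1,0]],
    [[0,0,0],[0,0,0]],
    [[0,0,0],[0,0,0]],
  ],
)

```text
t: 16.55
tool_pos: [0.5982, -0.309, 0.1779]
tool_rot: [0.287, -3.122, 0.001]
contact_force: [-0.5, -0.7, 0.1]
opening: 0.0854
```

```bash
python3 plan.py .602 -.309 .020 100.6 2
```

```text
t 16.6 grasp [ 0.5973 -0.3091  0.0229] jaw 100.5 tilt [-0.0061 -0.001 ] F [-0.5 -0.7  0.1] open 0.0854 q [-0.59  0.39  1.63 -0.    1.13 -2.34]
-> [0.602, -0.309, 0.02, 100.6, 2.0] 1 rows
[[[-0.37, -0.07, 0.29], [0.01, -0.35, -0.1]]]
```

Request:
jog_arm(
  steps=[
    [[-0.4,-0.1,0.3],[0,-0.4,0]],
    [[0,0,0],[0,0,0]],
    [[0,0,0],[0,0,0]],
  ],
)

```text
t: 16.85
tool_pos: [0.6031, -0.3095, 0.1754]
tool_rot: [-0.287, 3.126, -0.001]
contact_force: [-0.2, -0.5, 0.4]
opening: 0.0855
```

```bash
python3 plan.py .602 -.309 .020 100.6 2
```

```text
t 16.9 grasp [ 0.6036 -0.3095  0.0204] jaw 100.5 tilt [ 0.0028 -0.0004] F [-0.2 -0.5  0.4] open 0.0855 q [-0.58  0.4   1.62  0.    1.12 -2.34]
-> [0.602, -0.309, 0.02, 100.6, 2.0] 1 rows
[[[0.1, 0.07, 0.04], [-0.05, 0.15, -0.1]]]
```

Request:
jog_arm(
  steps=[
    [[0.1,0.1,0],[0,0.1,0]],
    [[0,0,0],[0,0,0]],
    [[0,0,0],[0,0,0]],
    [[0,0,0],[0,0,0]],
    [[0,0,0],[0,0,0]],
  ],
  fingers=-1,
  grip_force=40,
)

```text
t: 17.35
tool_pos: [0.6021, -0.3088, 0.1761]
tool_rot: [-0.288, 3.127, -0.003]
contact_force: [0.5, -0.3, -0.5]
opening: 0.0613
```

```bash
python3 plan.py .602 -.309 .20 100.6 3.5
```

```text
t 17.4 grasp [ 0.6024 -0.309   0.0211] jaw 100.5 tilt [ 0.0018 -0.0015] F [ 0.5 -0.3 -0.5] open 0.0613 q [-0.58  0.39  1.62 -0.    1.12 -2.34]
-> [0.602, -0.309, 0.2, 100.6, 3.5] 6 rows
[[[0.0, -0.01, -2.98], [-0.02, 0.01, -0.01]], [[0.0, -0.01, -2.98], [-0.02, 0.01, -0.01]], [[0.0, -0.01, -2.98], [-0.02, 0.01, -0.01]], [[0.0, -0.01, -2.98], [-0.02, 0.01, -0.01]], [[0.0, -0.01, -2.98], [-0.02, 0.01, -0.01]], [[0.0, 0.0, -2.98], [-0.02, 0.01, -0.01]]]
```

Request:
jog_arm(
  steps=[
    [[0,0,-1],[0,0,0]],
    [[0,0,-2.5],[0,0,0]],
    [[0,0,-3],[0,0,0]],
    [[0,0,-3],[0,0,0]],
    [[0,0,-3],[0,0,0]],
    [[0,0,-3],[0,0,0]],
    [[0,0,-2],[0,0,0]],
    [[0,0,0],[0,0,0]],
  ],
)

```text
t: 18.15
tool_pos: [0.6001, -0.3073, 0.3558]
tool_rot: [0.287, -3.122, -0.008]
contact_force: [1.2, -0.5, -1.4]
opening: 0.0609
```

```bash
python3 plan.py .43 -.2 .2 100 3.8 .42 -.02 .2 90 3.8 .499 .2525 .16 82.4 3.8
```

```text
t 18.1 grasp [ 0.5991 -0.3067  0.2008] jaw 100.5 tilt [-0.0067  0.0043] F [ 1.2 -0.5 -1.4] open 0.0609 q [-0.58  0.2   1.53 -0.    1.41 -2.34]
-> [0.43, -0.2, 0.2, 100.0, 3.8] 6 rows
[[[2.46, 2.28, 0.04], [0.05, -0.06, 0.09]], [[2.47, 2.27, 0.04], [0.05, -0.06, 0.09]], [[2.47, 2.27, 0.03], [0.05, -0.06, 0.09]], [[2.47, 2.27, 0.03], [0.05, -0.06, 0.09]], [[2.48, 2.26, 0.02], [0.05, -0.06, 0.09]], [[2.48, 2.26, 0.02], [0.05, -0.06, 0.09]]]
-> [0.42, -0.02, 0.2, 90.0, 3.8] 5 rows
[[[-0.43, 3.58, 0.0], [0.0, 0.0, 2.0]], [[-0.3, 3.59, 0.0], [0.0, 0.0, 2.0]], [[-0.18, 3.6, 0.0], [0.0, 0.0, 2.0]], [[-0.05, 3.61, 0.0], [0.0, 0.0, 2.0]], [[0.07, 3.6, 0.0], [0.0, 0.0, 2.0]]]
-> [0.499, 0.2525, 0.16, 82.4, 3.8] 8 rows
[[[-0.99, 3.41, 0.5], [0.0, 0.0, 0.95]], [[-0.93, 3.42, 0.5], [0.0, 0.0, 0.95]], [[-0.87, 3.44, 0.5], [0.0, 0.0, 0.95]], [[-0.82, 3.45, 0.5], [0.0, 0.0, 0.95]], [[-0.76, 3.46, 0.5], [0.0, 0.0, 0.95]], [[-0.7, 3.48, 0.5], [0.0, 0.0, 0.95]], [[-0.64, 3.49, 0.5], [0.0, 0.0, 0.95]], [[-0.59, 3.5, 0.5], [0.0, 0.0, 0.95]]]
```

Request:
jog_arm(
  steps=[
    [[2.5,2.3,0],[0,0,0.1]],
    [[2.5,2.3,0],[0,0,0.1]],
    [[2.5,2.3,0],[0,0,0.1]],
    [[2.5,2.3,0],[0,0,0.1]],
    [[2.5,2.3,0],[0,0,0.1]],
    [[2.5,2.3,0],[0,0,0.1]],
  ],
)

```text
t: 18.75
tool_pos: [0.4224, -0.1951, 0.3491]
tool_rot: [0.268, -3.115, -0.018]
contact_force: [0.1, -0.1, -2.0]
opening: 0.0617
```

```bash
python3 plan.py .42 -.02 .2 90 3.8 .499 .2525 .16 82.4 3.8
```

```text
t 18.8 grasp [ 0.4199 -0.1935  0.1942] jaw 99.8 tilt [-0.0156  0.0103] F [ 0.1 -0.1 -2. ] open 0.0617 q [-0.59 -0.3   2.03 -0.    1.43 -2.34]
-> [0.42, -0.02, 0.2, 90.0, 3.8] 5 rows
[[[-0.55, 3.46, -0.08], [0.13, -0.17, 1.97]], [[-0.43, 3.48, -0.09], [0.13, -0.17, 1.97]], [[-0.31, 3.49, -0.09], [0.13, -0.17, 1.97]], [[-0.19, 3.5, -0.1], [0.13, -0.17, 1.97]], [[-0.07, 3.5, -0.11], [0.13, -0.17, 1.97]]]
-> [0.499, 0.2525, 0.16, 82.4, 3.8] 8 rows
[[[-0.99, 3.41, 0.5], [0.0, 0.0, 0.95]], [[-0.93, 3.42, 0.5], [0.0, 0.0, 0.95]], [[-0.87, 3.44, 0.5], [0.0, 0.0, 0.95]], [[-0.82, 3.45, 0.5], [0.0, 0.0, 0.95]], [[-0.76, 3.46, 0.5], [0.0, 0.0, 0.95]], [[-0.7, 3.48, 0.5], [0.0, 0.0, 0.95]], [[-0.64, 3.49, 0.5], [0.0, 0.0, 0.95]], [[-0.59, 3.5, 0.5], [0.0, 0.0, 0.95]]]
```

Request:
jog_arm(
  steps=[
    [[-0.6,3.5,-0.1],[0.1,-0.2,2]],
    [[-0.5,3.5,-0.1],[0.1,-0.2,2]],
    [[-0.4,3.5,-0.1],[0.1,-0.2,2]],
    [[-0.3,3.5,-0.1],[0.1,-0.2,2]],
    [[-0.1,3.5,-0.1],[0.1,-0.2,2]],
  ],
)

```text
t: 19.25
tool_pos: [0.4178, -0.0137, 0.3473]
tool_rot: [-0.03, -3.134, -0.01]
contact_force: [0.8, 0.4, -3.0]
opening: 0.0614
```

```bash
python3 plan.py .499 .2525 .17 82.4 3.8
```

```text
t 19.2 grasp [ 0.4167 -0.0126  0.1923] jaw 88.9 tilt [-0.0073  0.0067] F [ 0.8  0.4 -3. ] open 0.0614 q [-0.21 -0.44  2.13  0.01  1.46 -1.76]
-> [0.499, 0.2525, 0.17, 82.4, 3.8] 8 rows
[[[-0.95, 3.34, 0.29], [0.04, -0.06, 0.81]], [[-0.91, 3.36, 0.29], [0.04, -0.06, 0.81]], [[-0.86, 3.37, 0.29], [0.04, -0.06, 0.81]], [[-0.81, 3.38, 0.29], [0.04, -0.06, 0.81]], [[-0.76, 3.39, 0.29], [0.04, -0.06, 0.81]], [[-0.71, 3.4, 0.29], [0.04, -0.06, 0.81]], [[-0.66, 3.41, 0.28], [0.04, -0.06, 0.81]], [[-0.62, 3.42, 0.28], [0.04, -0.06, 0.81]]]
```

Request:
jog_arm(
  steps=[
    [[-1.0,3.3,0.1],[0,0,0.8]],
    [[-0.9,3.3,0.1],[0,0,0.8]],
    [[-0.9,3.3,0.1],[0,0,0.8]],
    [[-0.8,3.3,0.1],[0,0,0.8]],
    [[-0.8,3.4,0.1],[0,0,0.8]],
    [[-0.7,3.4,0.1],[0,0,0.8]],
    [[-0.7,3.4,0.1],[0,0,0.8]],
    [[-0.6,3.4,0.1],[0,0,0.8]],
  ],
)

```text
t: 20.05
tool_pos: [0.4956, 0.2613, 0.3276]
tool_rot: [-0.209, -3.112, -0.002]
contact_force: [0.2, -0.7, -1.8]
opening: 0.0613
```

Request:
jog_arm(
  steps=[
    [[0,0,0],[0,0,0]],
    [[0,0,0],[0,0,0]],
  ],
)

```text
t: 20.25
tool_pos: [0.4949, 0.2645, 0.324]
tool_rot: [-0.201, -3.108, -0.0]
contact_force: [-0.3, -0.3, -1.9]
opening: 0.0615
```

```bash
python3 plan.py .499 .2525 .11 82.3 3.8
```

```text
t 20.2 grasp [0.4907 0.2648 0.1691] jaw 82.6 tilt [-0.027   0.0019] F [-0.3 -0.3 -1.9] open 0.0615 q [ 0.36 -0.03  1.83  0.01  1.36 -1.09]
-> [0.499, 0.2525, 0.11, 82.3, 3.8] 2 rows
[[[-0.36, -0.56, 2.94], [-0.05, -0.77, 0.14]], [[-0.32, -0.57, 2.95], [-0.05, -0.77, 0.14]]]
```

Request:
jog_arm(
  steps=[
    [[-0.7,-1.1,1.5],[0,-1.5,0.3]],
    [[-0.2,0,2],[0,-0.1,0]],
    [[-0.2,0,2],[0,-0.1,0]],
    [[0,0,0],[0,0,0]],
    [[0,0,0],[0,0,0]],
  ],
)

```text
t: 20.75
tool_pos: [0.5022, 0.2478, 0.2648]
tool_rot: [-0.216, -3.134, 0.007]
contact_force: [-0.4, 0.0, -1.3]
opening: 0.0613
```

```bash
python3 plan.py .4985 .2525 .09 82.3 3.8
```

```text
t 20.8 grasp [0.5021 0.2471 0.1098] jaw 82.1 tilt [-0.0009 -0.0047] F [-0.4  0.  -1.3] open 0.0613 q [ 0.33  0.03  1.88 -0.    1.23 -1.11]
-> [0.4985, 0.2525, 0.09, 82.3, 3.8] 1 rows
[[[0.43, 0.42, 1.97], [-0.27, -0.01, -0.2]]]
```

Request:
jog_arm(
  steps=[
    [[0.4,0.5,0.6],[-0.3,0,-0.2]],
    [[0,0,0.6],[0,0,0]],
    [[0,0,0],[0,0,0]],
    [[0,0,0],[0,0,0]],
  ],
)

```text
t: 21.15
tool_pos: [0.4989, 0.2534, 0.2546]
tool_rot: [0.211, 3.131, 0.004]
contact_force: [-0.4, 0.9, -2.1]
opening: 0.0614
```

```bash
python3 plan.py .4985 .2525 .09 82.3 3.8; python3 - <<'E'
from look import *
s=snap('scene','s10.png')[:,:,::-1]
cv2.imwrite('pics/s10a.png',cv2.resize(s[150:260,290:450],None,fx=5,fy=5,interpolation=2))
E
```

```text
t 21.1 grasp [0.4995 0.2538 0.0996] jaw 82.3 tilt [0.0034 0.0024] F [-0.4  0.9 -2.1] open 0.0614 q [ 0.34  0.04  1.89  0.    1.21 -1.1 ]
-> [0.4985, 0.2525, 0.09, 82.3, 3.8] 1 rows
[[[0.03, -0.1, 0.96], [0.16, 0.18, -0.02]]]
```

View pics/s10a.png

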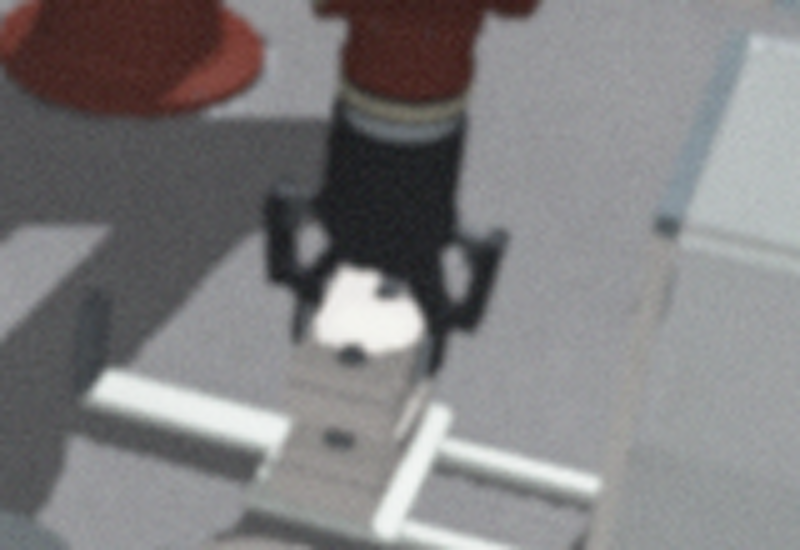

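```bash
python3 - <<'E'
from geo import *
s=lambda U,V,z:cb('scene',U,V,z,(290,150),5)
a=np.radians(-7.7);ex=np.array([np.cos(a),np.sin(a),0]);ey=np.array([-np.sin(a),np.cos(a),0])
h=s(350,355,.1195);t=s(338,437,.061);print(h,t,(h-t)@ex,(h-t)@ey)
# predicted pixel displacement if aligned
for d in (-.003,0,.003):
    p=proj('scene',t+np.array([0,0,.0585])+d*ex); print(d,((p-[290,150])+.5)*5-.5)
E
```

```text
[0.54388184 0.24634879 0.1195    ] [0.54316895 0.24585856 0.061     ] 0.0006407787214849989 0.0005813259336180219
-0.003 [350.86967975 351.45552339]
0 [349.33781695 354.16063665]
0.003 [347.80099932 356.87449963]
```

The held box's near lug is within 1 mm of being directly above the stack's lug. Lowering.

Request:
jog_arm(
  steps=[
    [[0,0,0.6],[0.1,0.2,0]],
    [[0,0,0.5],[0,0,0]],
    [[0,0,0],[0,0,0]],
    [[0,0,0],[0,0,0]],
  ],
)

```text
t: 21.6
tool_pos: [0.4993, 0.2537, 0.2433]
tool_rot: [0.211, 3.134, 0.002]
contact_force: [-0.3, -0.3, -2.5]
opening: 0.0617
```

```bash
python3 plan.py .499 .2535 .0771 82.3 3.8
```

```text
t 21.6 grasp [0.4994 0.2539 0.0883] jaw 82.3 tilt [0.0005 0.0013] F [-0.3 -0.3 -2.5] open 0.0617 q [ 0.34  0.06  1.89  0.    1.19 -1.1 ]
-> [0.499, 0.2535, 0.0771, 82.3, 3.8] 1 rows
[[[0.03, -0.02, 1.12], [0.08, 0.02, 0.0]]]
```

Request:
jog_arm(
  steps=[
    [[0,0,0.5],[0.1,0,0]],
    [[0,0,0.4],[0,0,0]],
    [[0,0,0.3],[0,0,0]],
    [[0,0,0.2],[0,0,0]],
    [[0,0,0],[0,0,0]],
  ],
)

```text
t: 22.1
tool_pos: [0.5003, 0.2543, 0.2326]
tool_rot: [0.211, 3.134, -0.001]
contact_force: [-0.1, -0.3, -3.2]
opening: 0.0613
```

```bash
python3 plan.py .499 .2535 .0771 82.3 3.8
```

```text
t 22.1 grasp [0.5003 0.2542 0.0776] jaw 82.3 tilt [ 0.     -0.0006] F [-0.1 -0.3 -3.2] open 0.0613 q [ 0.34  0.07  1.9  -0.    1.17 -1.1 ]
-> [0.499, 0.2535, 0.0771, 82.3, 3.8] 1 rows
[[[0.12, -0.1, 0.05], [-0.04, 0.01, 0.0]]]
```

Request:
jog_arm(
  steps=[
    [[0,0,0.3],[0,0,0]],
    [[0,0,0.3],[0,0,0]],
    [[0,0,0.2],[0,0,0]],
  ],
)

```text
t: 22.4
tool_pos: [0.5015, 0.2555, 0.232]
tool_rot: [-0.21, -3.133, 0.001]
contact_force: [-5.9, -2.2, 6.2]
opening: 0.0615
```

```bash
python3 plan.py .499 .2535 .0771 82.3 3.8
```

```text
t 22.4 grasp [0.5012 0.2554 0.077 ] jaw 82.3 tilt [-0.0016 -0.0006] F [-5.9 -2.2  6.2] open 0.0615 q [ 0.34  0.08  1.89 -0.    1.17 -1.1 ]
-> [0.499, 0.2535, 0.0771, 82.3, 3.8] 1 rows
[[[0.22, -0.24, -0.01], [-0.05, -0.08, 0.03]]]
```

Bottomed at 77.0 mm (77.1 expected): seated. Backing the side load off slightly, then releasing and rising.

Request:
jog_arm(
  steps=[
    [[0.1,-0.1,0],[0,0,0]],
    [[0,0,0],[0,0,0]],
    [[0,0,0],[0,0,0]],
    [[0,0,0],[0,0,0]],
    [[0,0,0],[0,0,0]],
    [[0,0,-2],[0,0,0]],
    [[0,0,-4],[0,0,0]],
    [[0,0,-4],[0,0,0]],
  ],
  fingers=1,
)

```text
t: 23.2
tool_pos: [0.4985, 0.2537, 0.3256]
tool_rot: [-0.21, -3.119, 0.01]
contact_force: [-0.3, 0.2, -0.0]
opening: 0.0856
```

```bash
python3 plan.py .40 .03 .25 88.9 4
```

```text
t 23.2 grasp [0.4961 0.2528 0.1706] jaw 82.3 tilt [-0.0156 -0.0056] F [-0.3  0.2 -0. ] open 0.0856 q [ 0.34 -0.04  1.84 -0.    1.36 -1.1 ]
-> [0.4, 0.03, 0.25, 88.9, 4.0] 7 rows
[[[0.98, -3.36, -1.09], [-0.06, -0.12, -0.94]], [[1.04, -3.35, -1.1], [-0.06, -0.12, -0.94]], [[1.09, -3.33, -1.11], [-0.06, -0.12, -0.94]], [[1.14, -3.31, -1.11], [-0.06, -0.12, -0.94]], [[1.19, -3.29, -1.12], [-0.06, -0.12, -0.94]], [[1.24, -3.27, -1.12], [-0.06, -0.12, -0.94]], [[1.29, -3.24, -1.13], [-0.06, -0.12, -0.94]]]
```

Request:
jog_arm(
  steps=[
    [[1.0,-3.4,-1.1],[0,-0.1,-0.9]],
    [[1.0,-3.3,-1.1],[0,-0.1,-0.9]],
    [[1.1,-3.3,-1.1],[0,-0.1,-0.9]],
    [[1.1,-3.3,-1.1],[0,-0.1,-0.9]],
    [[1.2,-3.3,-1.1],[0,-0.1,-0.9]],
    [[1.2,-3.3,-1.1],[0,-0.1,-0.9]],
    [[1.3,-3.2,-1.1],[0,-0.1,-0.9]],
    [[0,0,0],[0,0,0]],
  ],
)

```text
t: 24.0
tool_pos: [0.3981, 0.024, 0.4142]
tool_rot: [0.026, 3.128, -0.008]
contact_force: [-0.1, 0.5, -0.0]
opening: 0.0851
```

```bash
python3 plan.py .50 -.10 .24 88.9 4;  python3 - <<'E'
from look import *
t=snap('top','t11.png')[:,:,::-1];s=snap('scene','s11.png')[:,:,::-1]
cv2.imwrite('pics/s11a.png',cv2.resize(s[160:270,290:450],None,fx=5,fy=5,interpolation=2))
cv2.imwrite('pics/s11b.png',cv2.resize(s[170:290,180:290],None,fx=5,fy=5,interpolation=2))
cv2.imwrite('pics/t11a.png',cv2.resize(t[180:280,150:290],None,fx=5,fy=5,interpolation=2))
cv2.imwrite('pics/t11b.png',cv2.resize(t[150:240,270:370],None,fx=6,fy=6,interpolation=2))
E
```

```text
t 24.0 grasp [0.4001 0.0232 0.2592] jaw 89.1 tilt [ 0.0129 -0.0053] F [-0.1  0.5 -0. ] open 0.0851 q [-0.13 -0.55  2.09 -0.    1.58 -1.68]
-> [0.5, -0.1, 0.24, 88.9, 4.0] 5 rows
[[[-2.07, -2.44, 0.42], [-0.06, 0.15, 0.03]], [[-2.07, -2.44, 0.42], [-0.06, 0.15, 0.03]], [[-2.08, -2.44, 0.41], [-0.06, 0.15, 0.03]], [[-2.08, -2.44, 0.4], [-0.06, 0.15, 0.03]], [[-2.08, -2.44, 0.39], [-0.06, 0.15, 0.03]]]
```

View pics/s11a.png

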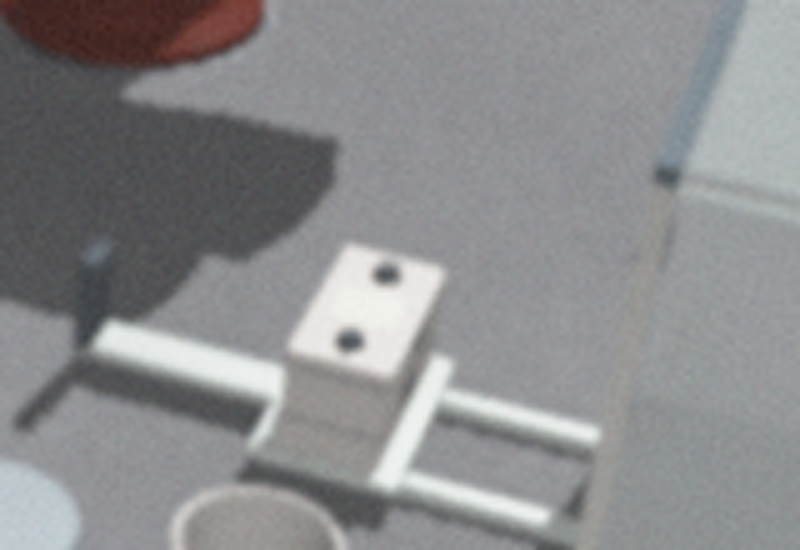

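View pics/t11a.png

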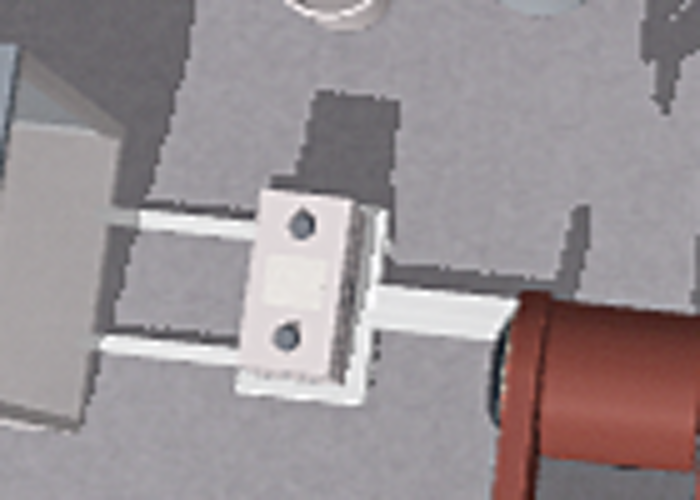

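View pics/s11b.png

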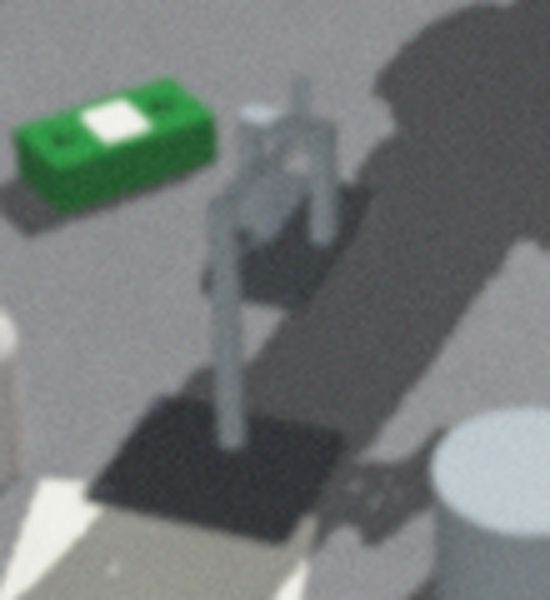

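View pics/t11b.png

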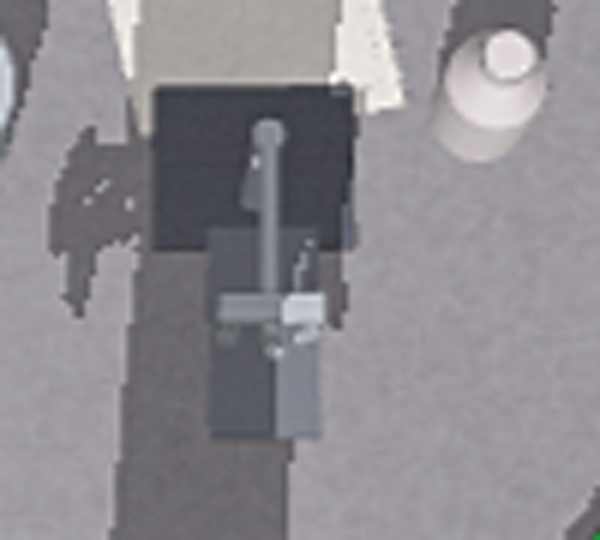

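The pile of two is square and level, and the cover still hangs in place. Moving above the arch.

```bash
python3 plan.py .598 -.10 .25 88.9 4;  python3 - <<'E' | sed -n '/====/,$p'
from m import pair
from geo import *
print('====')
b=lambda U,V,z:cb('top',U,V,z,(270,150),6)
a=lambda U,V,z:cb('top',U,V,z,(150,180),5)
pair('arch',b(216,308,.174),b(327,308,.174))
print(b(269,132,.176))
q=[b(*p,.097) for p in((208,437),(322,437))]; print(q)
pair('stack2',a(303,224,.097),a(287,336,.097))
E
```

```text
t 24.1 grasp [0.4004 0.0253 0.2576] jaw 89.2 tilt [ 0.0105 -0.0036] F [ 0.2  0.6 -0.5] open 0.0853 q [-0.12 -0.54  2.09 -0.    1.58 -1.68]
-> [0.598, -0.1, 0.25, 88.9, 4.0] 6 rows
[[[-3.35, -2.05, 0.17], [-0.03, 0.1, 0.05]], [[-3.35, -2.05, 0.16], [-0.03, 0.1, 0.05]], [[-3.35, -2.04, 0.16], [-0.03, 0.1, 0.05]], [[-3.35, -2.04, 0.15], [-0.03, 0.1, 0.05]], [[-3.36, -2.04, 0.14], [-0.03, 0.1, 0.05]], [[-3.36, -2.04, 0.13], [-0.03, 0.1, 0.05]]]
====
arch mid [ 0.5974 -0.1     0.174 ] dist 0.05965273066537751 yaw 88.75044815597515
[ 0.694  -0.1014  0.176 ]
[array([ 0.5387, -0.0668,  0.097 ]), array([ 0.5373, -0.1305,  0.097 ])]
stack2 mid [0.5012 0.2545 0.097 ] dist 0.07586277020697471 yaw -7.908880839555248
```

Request:
jog_arm(
  steps=[
    [[-3.3,-2.0,0],[0,0.1,0]],
    [[-3.3,-2.0,0],[0,0.1,0]],
    [[-3.3,-2.0,0],[0,0.1,0]],
    [[-3.3,-2.0,0],[0,0.1,0]],
    [[-3.3,-2.0,0],[0,0.1,0]],
    [[-3.3,-2.0,0],[0,0.1,0]],
    [[0,0,0],[0,0,0]],
  ],
)

```text
t: 24.8
tool_pos: [0.6059, -0.0922, 0.4041]
tool_rot: [-0.002, -3.133, -0.005]
contact_force: [0.7, 0.6, 1.1]
opening: 0.0853
```

```bash
python3 plan.py .5975 -.10 .21 88.9 2
```

```text
t 24.8 grasp [ 0.6045 -0.0917  0.2491] jaw 89.9 tilt [-0.0091  0.003 ] F [0.7 0.6 1.1] open 0.0853 q [-0.27  0.03  1.64  0.    1.48 -1.84]
-> [0.5975, -0.1, 0.21, 88.9, 2.0] 3 rows
[[[0.27, -0.27, 1.3], [0.06, -0.17, 0.34]], [[0.27, -0.27, 1.3], [0.06, -0.17, 0.34]], [[0.27, -0.27, 1.3], [0.06, -0.17, 0.34]]]
```

Request:
jog_arm(
  steps=[
    [[0.8,-0.8,0.5],[0.2,-0.5,1.0]],
    [[0.1,0,0.8],[0,0,0]],
    [[0.1,0,0.8],[0,0,0]],
    [[0.0,0,0.5],[0,0,0]],
    [[0,0,0],[0,0,0]],
    [[0,0,0],[0,0,0]],
  ],
)

```text
t: 25.4
tool_pos: [0.5932, -0.096, 0.372]
tool_rot: [-0.024, -3.136, -0.003]
contact_force: [0.2, -0.3, -0.2]
opening: 0.0854
```

```bash
python3 plan.py .5975 -.10 .18 88.9 2; python3 - <<'E'
from look import *
t=snap('top','t12.png')[:,:,::-1];s=snap('scene','s12.png')[:,:,::-1]
cv2.imwrite('pics/s12b.png',cv2.resize(s[130:250,180:310],None,fx=5,fy=5,interpolation=2))
cv2.imwrite('pics/t12b.png',cv2.resize(t[150:240,270:370],None,fx=6,fy=6,interpolation=2))
E
```

```text
t 25.4 grasp [ 0.5923 -0.0957  0.217 ] jaw 89.1 tilt [-0.0059  0.002 ] F [ 0.2 -0.3 -0.2] open 0.0854 q [-0.28  0.02  1.7   0.    1.43 -1.84]
-> [0.5975, -0.1, 0.18, 88.9, 2.0] 2 rows
[[[-0.23, -0.2, 1.85], [0.05, -0.17, 0.1]], [[-0.23, -0.2, 1.85], [0.05, -0.17, 0.1]]]
```

View pics/s12b.png

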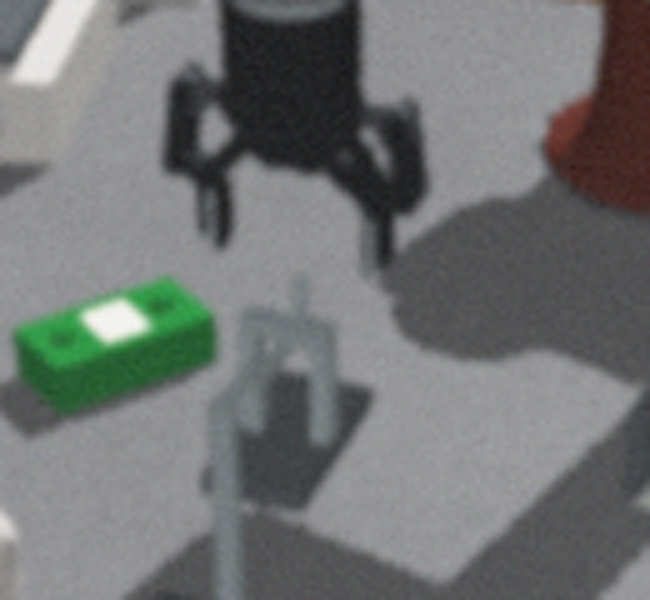

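View pics/t12b.png

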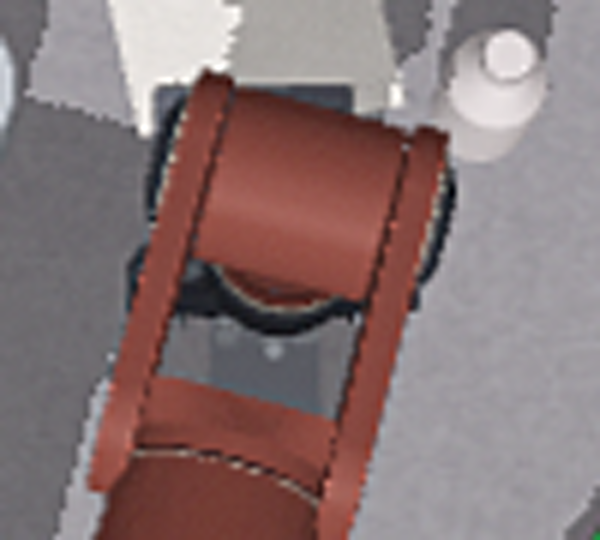

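Fingers straddle the arch in y (tips at crop (215,240) and (372,275), arch between them). Trimming +5 mm in x and −4 mm in y on the way down.

Request:
jog_arm(
  steps=[
    [[-0.5,-0.4,0.5],[0.1,-0.3,0]],
    [[0.1,0,1.0],[0,0,0]],
    [[0.1,0,1.0],[0,0,0]],
    [[0,0,0],[0,0,0]],
    [[0,0,0],[0,0,0]],
  ],
)

```text
t: 26.0
tool_pos: [0.5969, -0.1008, 0.3458]
tool_rot: [0.025, 3.14, -0.001]
contact_force: [0.0, -0.7, -0.2]
opening: 0.0854
```

```bash
python3 plan.py .5975 -.10 .147 88.9 2
```

```text
t 26.0 grasp [ 0.5971 -0.1009  0.1908] jaw 89.1 tilt [ 0.0016 -0.0006] F [ 0.  -0.7 -0.2] open 0.0854 q [-0.29  0.05  1.72 -0.    1.37 -1.84]
-> [0.5975, -0.1, 0.147, 88.9, 2.0] 3 rows
[[[-0.02, 0.03, 1.46], [-0.01, 0.03, 0.06]], [[-0.02, 0.03, 1.46], [-0.01, 0.03, 0.06]], [[-0.02, 0.03, 1.46], [-0.01, 0.03, 0.06]]]
```

Request:
jog_arm(
  steps=[
    [[0.1,0,1.2],[0,0,0.1]],
    [[0.1,0,1.2],[0,0,0.1]],
    [[0.1,0,1.0],[0,0,0]],
    [[0,0,0],[0,0,0]],
    [[0,0,0],[0,0,0]],
  ],
)

```text
t: 26.5
tool_pos: [0.5933, -0.1006, 0.3078]
tool_rot: [0.031, 3.141, -0.0]
contact_force: [0.3, -0.1, 0.4]
opening: 0.0856
```

```bash
python3 plan.py .5975 -.10 .147 88.9 2
```

```text
t 26.5 grasp [ 0.5933 -0.1006  0.1528] jaw 88.9 tilt [ 0.0001 -0.0001] F [ 0.3 -0.1  0.4] open 0.0856 q [-0.29  0.08  1.75 -0.    1.31 -1.84]
-> [0.5975, -0.1, 0.147, 88.9, 2.0] 1 rows
[[[-0.42, 0.07, 0.58], [0.0, 0.0, -0.04]]]
```

Request:
jog_arm(
  steps=[
    [[-0.4,0,0.4],[0,0,0]],
    [[0,0,0],[0,0,0]],
    [[0,0,0],[0,0,0]],
  ],
)

```text
t: 26.8
tool_pos: [0.598, -0.1008, 0.3042]
tool_rot: [0.031, 3.14, -0.001]
contact_force: [0.5, -0.1, 1.0]
opening: 0.0852
```

```bash
python3 plan.py .5975 -.10 .147 88.9 2; python3 - <<'E'
from look import *
s=snap('scene','s13.png')[:,:,::-1]
cv2.imwrite('pics/s13b.png',cv2.resize(s[150:270,180:310],None,fx=5,fy=5,interpolation=2))
E
```

```text
t 26.8 grasp [ 0.5982 -0.1009  0.1492] jaw 88.9 tilt [ 0.0014 -0.0005] F [ 0.5 -0.1  1. ] open 0.0852 q [-0.29  0.09  1.75 -0.    1.3  -1.84]
-> [0.5975, -0.1, 0.147, 88.9, 2.0] 1 rows
[[[0.05, 0.08, 0.22], [-0.02, 0.08, -0.04]]]
```

View pics/s13b.png

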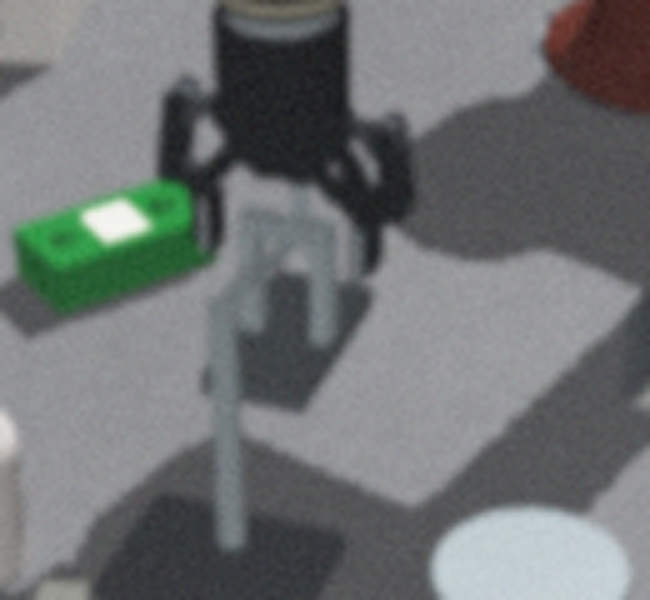

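Pads are beside the legs and the body clears the hook tip. Closing.

Request:
jog_arm(
  steps=[
    [[0,0,0],[0,0,0]],
    [[0,0,0],[0,0,0]],
    [[0,0,0],[0,0,0]],
    [[0,0,0],[0,0,0]],
    [[0,0,0],[0,0,0]],
    [[0,0,0],[0,0,0]],
  ],
  fingers=-1,
  grip_force=60,
)

```text
t: 27.45
tool_pos: [0.5983, -0.1009, 0.3053]
tool_rot: [0.031, 3.138, -0.002]
contact_force: [1.0, -0.6, 0.9]
opening: 0.0552
```

```bash
python3 plan.py .5975 -.10 .187 88.9 2
```

```text
t 27.4 grasp [ 0.5988 -0.1011  0.1503] jaw 88.9 tilt [ 0.0035 -0.0011] F [ 1.  -0.6  0.9] open 0.0552 q [-0.29  0.09  1.75 -0.    1.3  -1.84]
-> [0.5975, -0.1, 0.187, 88.9, 2.0] 2 rows
[[[0.03, 0.04, -1.84], [-0.03, 0.1, -0.02]], [[0.04, 0.04, -1.84], [-0.03, 0.1, -0.02]]]
```

Request:
jog_arm(
  steps=[
    [[0,0,-0.8],[0,0.1,0]],
    [[0,0,-0.8],[0,0.1,0]],
    [[0,0,0],[0,0,0]],
  ],
)

```text
t: 27.75
tool_pos: [0.5978, -0.1008, 0.3216]
tool_rot: [-0.031, -3.139, 0.001]
contact_force: [-0.5, 0.6, -2.0]
opening: 0.0552
```

```bash
python3 plan.py .5975 -.10 .190 88.9 2
```

```text
t 27.8 grasp [ 0.5975 -0.1008  0.1666] jaw 88.9 tilt [-0.0025 -0.0004] F [-0.5  0.6 -2. ] open 0.0552 q [-0.29  0.07  1.73 -0.    1.34 -1.84]
-> [0.5975, -0.1, 0.19, 88.9, 2.0] 2 rows
[[[0.02, 0.04, -1.17], [-0.01, -0.07, -0.02]], [[0.02, 0.04, -1.17], [-0.01, -0.07, -0.02]]]
```

Request:
jog_arm(
  steps=[
    [[0,0,-1.0],[0,-0.1,0]],
    [[0,0,-1.0],[0,0,0]],
    [[0,0,-0.4],[0,0,0]],
    [[0,0,0],[0,0,0]],
    [[0,0,0],[0,0,0]],
  ],
)

```text
t: 28.25
tool_pos: [0.5979, -0.1007, 0.3488]
tool_rot: [0.031, 3.141, -0.001]
contact_force: [-0.1, -1.0, -1.7]
opening: 0.0551
```

```bash
python3 plan.py .51 -.10 .190 88.9 2; python3 - <<'E'
from look import *
s=snap('scene','s14.png')[:,:,::-1]
cv2.imwrite('pics/s14b.png',cv2.resize(s[140:260,180:310],None,fx=5,fy=5,interpolation=2))
E
```

```text
t 28.2 grasp [ 0.598  -0.1009  0.1938] jaw 88.9 tilt [ 0.0008 -0.0008] F [-0.1 -1.  -1.7] open 0.0551 q [-0.29  0.05  1.71 -0.    1.38 -1.84]
-> [0.51, -0.1, 0.19, 88.9, 2.0] 5 rows
[[[1.76, -0.02, 0.07], [-0.01, 0.01, -0.01]], [[1.76, -0.02, 0.07], [-0.01, 0.01, -0.01]], [[1.76, -0.02, 0.07], [-0.01, 0.01, -0.01]], [[1.76, -0.02, 0.08], [-0.01, 0.01, -0.01]], [[1.76, -0.02, 0.08], [-0.01, 0.01, -0.01]]]
```

View pics/s14b.png

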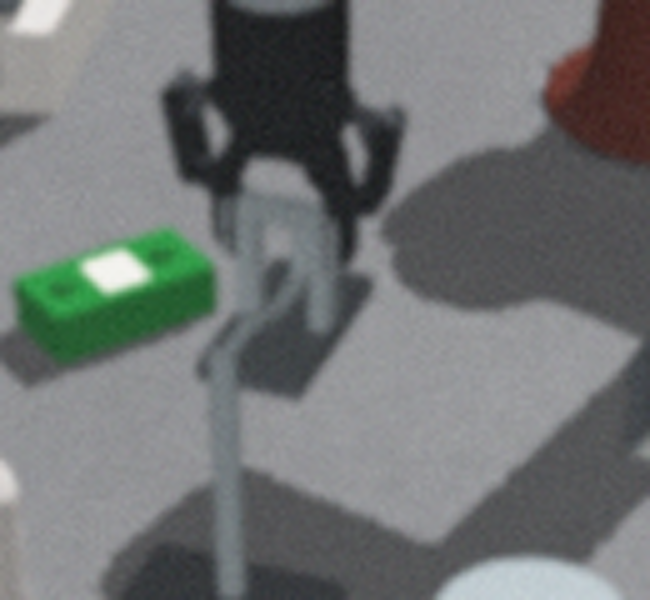

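The arch is raised about 43 mm, with the hook rod inside the opening and above the plate. Drawing off along stand −x.

Request:
jog_arm(
  steps=[
    [[1.5,0,0],[0,0,0]],
    [[1.5,0,0],[0,0,0]],
    [[0,0,0],[0,0,0]],
  ],
)

```text
t: 28.6
tool_pos: [0.5671, -0.1, 0.3473]
tool_rot: [-0.031, -3.14, 0.0]
contact_force: [-0.1, -0.0, -1.6]
opening: 0.0553
```

```bash
python3 plan.py .50 -.10 .193 88.9 2
```

```text
t 28.6 grasp [ 0.5669 -0.1001  0.1923] jaw 88.9 tilt [-0.0012 -0.0002] F [-0.1 -0.  -1.6] open 0.0553 q [-0.3  -0.02  1.79 -0.    1.38 -1.85]
-> [0.5, -0.1, 0.193, 88.9, 2.0] 4 rows
[[[1.68, -0.03, -0.02], [0.0, -0.02, -0.01]], [[1.68, -0.03, -0.02], [0.0, -0.02, -0.01]], [[1.68, -0.03, -0.02], [0.0, -0.02, -0.01]], [[1.68, -0.03, -0.02], [0.0, -0.02, -0.01]]]
```

Request:
jog_arm(
  steps=[
    [[1.8,0,-0.1],[0,0,0]],
    [[1.8,0,-0.1],[0,0,0]],
    [[1.8,0,-0.1],[0,0,0]],
    [[1.8,0,-0.1],[0,0,0]],
    [[2,0,-0.1],[0,0,0]],
    [[2,0,-0.1],[0,0,0]],
    [[0,0,0],[0,0,0]],
  ],
)

```text
t: 29.3
tool_pos: [0.4534, -0.0979, 0.3518]
tool_rot: [-0.031, -3.14, -0.001]
contact_force: [0.5, 0.8, -1.4]
opening: 0.0555
```

```bash
python3 plan.py .42 .0 .21 88.9 3.5 .5005 .2545 .22 82.2 3.5; python3 - <<'E'
from look import *
s=snap('scene','s15.png')[:,:,::-1]
cv2.imwrite('pics/s15b.png',cv2.resize(s[120:260,160:340],None,fx=4,fy=4,interpolation=2))
E
```

```text
t 29.3 grasp [ 0.4533 -0.0978  0.1968] jaw 88.9 tilt [-0.0011  0.0007] F [ 0.5  0.8 -1.4] open 0.0555 q [-0.37 -0.31  2.03  0.    1.42 -1.92]
-> [0.42, 0.0, 0.21, 88.9, 3.5] 3 rows
[[[1.18, 3.24, -0.44], [0.01, -0.02, -0.01]], [[1.18, 3.24, -0.44], [0.01, -0.02, -0.01]], [[1.18, 3.24, -0.44], [0.01, -0.02, -0.01]]]
-> [0.5005, 0.2545, 0.22, 82.2, 3.5] 8 rows
[[[-0.94, 3.2, -0.13], [0.0, 0.0, 0.84]], [[-0.9, 3.21, -0.13], [0.0, 0.0, 0.84]], [[-0.85, 3.23, -0.13], [0.0, 0.0, 0.84]], [[-0.8, 3.24, -0.13], [0.0, 0.0, 0.84]], [[-0.76, 3.25, -0.13], [0.0, 0.0, 0.84]], [[-0.71, 3.26, -0.13], [0.0, 0.0, 0.84]], [[-0.66, 3.27, -0.13], [0.0, 0.0, 0.84]], [[-0.61, 3.28, -0.13], [0.0, 0.0, 0.84]]]
```

View pics/s15b.png

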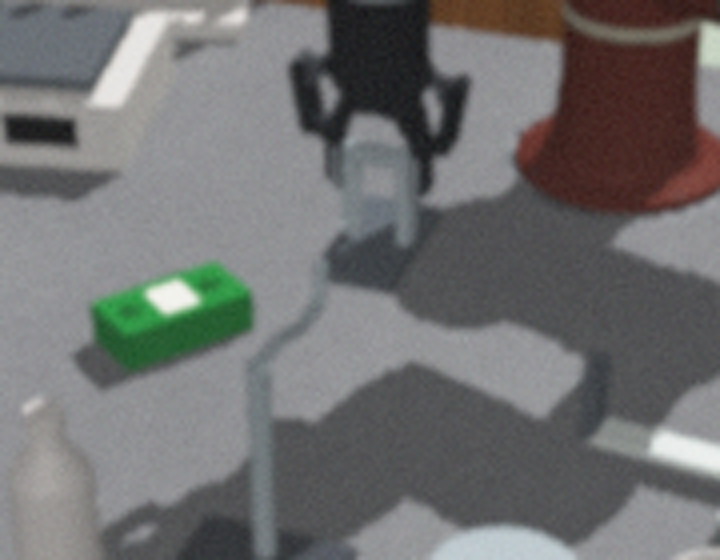

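The cover is off the hook and level. Carrying it to the pile.

Request:
jog_arm(
  steps=[
    [[1.2,3.2,-0.6],[0,0,0]],
    [[1.2,3.2,-0.6],[0,0,0]],
    [[1.2,3.2,-0.6],[0,0,0]],
  ],
)

```text
t: 29.65
tool_pos: [0.4225, -0.0016, 0.3704]
tool_rot: [0.042, 3.14, 0.001]
contact_force: [0.4, -0.3, -1.7]
opening: 0.0553
```

```bash
python3 plan.py .5005 .2545 .22 82.2 3.5
```

```text
t 29.6 grasp [ 0.4227 -0.0015  0.2154] jaw 88.5 tilt [0.0011 0.0005] F [ 0.4 -0.3 -1.7] open 0.0553 q [-0.18 -0.45  2.1   0.    1.49 -1.72]
-> [0.5005, 0.2545, 0.22, 82.2, 3.5] 8 rows
[[[-0.89, 3.23, -0.06], [0.0, 0.01, 0.78]], [[-0.84, 3.24, -0.06], [0.0, 0.01, 0.78]], [[-0.8, 3.25, -0.06], [0.0, 0.01, 0.78]], [[-0.76, 3.26, -0.06], [0.0, 0.01, 0.78]], [[-0.71, 3.27, -0.06], [0.0, 0.01, 0.78]], [[-0.67, 3.28, -0.06], [0.0, 0.01, 0.78]], [[-0.62, 3.29, -0.06], [0.0, 0.01, 0.78]], [[-0.58, 3.3, -0.06], [0.0, 0.01, 0.78]]]
```

Request:
jog_arm(
  steps=[
    [[-0.9,3.2,-0.1],[0,0,0.8]],
    [[-0.9,3.2,-0.1],[0,0,0.8]],
    [[-0.8,3.2,-0.1],[0,0,0.8]],
    [[-0.8,3.2,-0.1],[0,0,0.8]],
    [[-0.7,3.2,-0.1],[0,0,0.8]],
    [[-0.7,3.2,-0.1],[0,0,0.8]],
    [[-0.6,3.2,-0.1],[0,0,0.8]],
    [[-0.6,2.5,-0.1],[0,0,0.8]],
  ],
)

```text
t: 30.45
tool_pos: [0.509, 0.2575, 0.3814]
tool_rot: [0.22, 3.122, 0.005]
contact_force: [0.7, -0.8, -1.5]
opening: 0.0553
```

Request:
jog_arm(
  steps=[
    [[0,0,0],[0,0,0]],
    [[0,0,0],[0,0,0]],
  ],
)

```text
t: 30.65
tool_pos: [0.511, 0.2614, 0.3807]
tool_rot: [0.213, 3.123, 0.007]
contact_force: [-0.5, -0.6, -1.1]
opening: 0.0552
```

```bash
python3 plan.py .5005 .2545 .19 82.2 3.5
```

```text
t 30.6 grasp [0.5128 0.2619 0.2257] jaw 82.2 tilt [0.0117 0.0035] F [-0.5 -0.6 -1.1] open 0.0552 q [ 0.34 -0.06  1.76 -0.    1.42 -1.09]
-> [0.5005, 0.2545, 0.19, 82.2, 3.5] 2 rows
[[[0.49, -0.42, 1.78], [0.14, 0.32, -0.01]], [[0.48, -0.42, 1.78], [0.14, 0.32, -0.01]]]
```

Request:
jog_arm(
  steps=[
    [[1.0,-0.8,0.6],[0.2,0.6,0]],
    [[0,0,1.2],[0,0,0]],
    [[0,0,1.0],[0,0,0]],
    [[0,0,0],[0,0,0]],
    [[0,0,0],[0,0,0]],
  ],
)

```text
t: 31.15
tool_pos: [0.5012, 0.2529, 0.3496]
tool_rot: [0.218, 3.133, 0.002]
contact_force: [0.8, 0.6, -1.3]
opening: 0.0557
```

```bash
python3 plan.py .5005 .2545 .18 82.2 3.5
```

```text
t 31.1 grasp [0.5013 0.253  0.1946] jaw 82.0 tilt [0.0008 0.0009] F [ 0.8  0.6 -1.3] open 0.0557 q [ 0.33 -0.06  1.82  0.    1.38 -1.1 ]
-> [0.5005, 0.2545, 0.18, 82.2, 3.5] 1 rows
[[[0.09, 0.15, 1.46], [0.06, 0.04, -0.17]]]
```

Request:
jog_arm(
  steps=[
    [[0,0.1,0.6],[0,0,-0.2]],
    [[0,0,0.5],[0,0,0]],
    [[0,0,0],[0,0,0]],
    [[0,0,0],[0,0,0]],
  ],
)

```text
t: 31.55
tool_pos: [0.5019, 0.2539, 0.3383]
tool_rot: [0.213, 3.132, 0.002]
contact_force: [0.0, 0.2, -1.3]
opening: 0.0557
```

```bash
python3 plan.py .5005 .2545 .18 82.2 3.5; python3 - <<'E'
from look import *
s=snap('scene','s16.png')[:,:,::-1];t=snap('top','t16.png')[:,:,::-1]
cv2.imwrite('pics/s16b.png',cv2.resize(s[140:250,300:440],None,fx=5.5,fy=5.5,interpolation=2))
cv2.imwrite('pics/t16b.png',cv2.resize(t[180:280,150:290],None,fx=5,fy=5,interpolation=2))
E
```

```text
t 31.6 grasp [0.5023 0.2541 0.1833] jaw 82.2 tilt [0.0021 0.0014] F [ 0.   0.2 -1.3] open 0.0557 q [ 0.34 -0.05  1.83  0.    1.36 -1.1 ]
-> [0.5005, 0.2545, 0.18, 82.2, 3.5] 1 rows
[[[0.15, 0.04, 0.33], [0.1, 0.11, 0.02]]]
```

View pics/s16b.png

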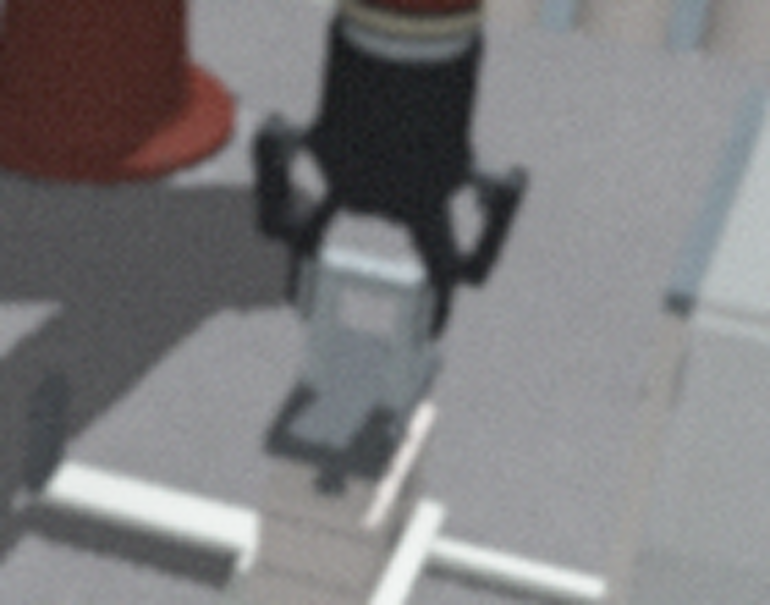

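View pics/t16b.png

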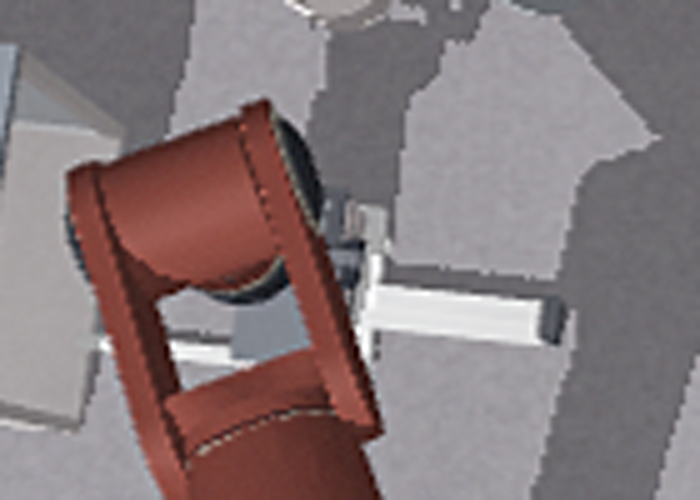

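```bash
python3 - <<'E'
import cv2
s=cv2.imread('pics/s16.png');u=cv2.imread('pics/s11.png')
import numpy as np
a=cv2.resize(s[195:245,335:390],None,fx=9,fy=9,interpolation=2);b=cv2.resize(u[195:245,335:390],None,fx=9,fy=9,interpolation=2)
cv2.imwrite('pics/cmp.png',cv2.resize(np.hstack([a,b]),None,fx=.8,fy=.8))
E
```

```text
(no output)
```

View pics/cmp.png

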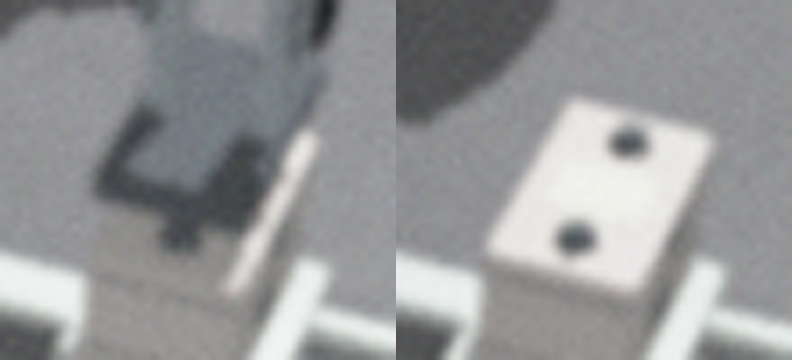

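```bash
python3 - <<'E'
from geo import *
s=lambda U,V,z:cb('scene',U,V,z,(335,195),7.2)
a=np.radians(-7.8);ex=np.array([np.cos(a),np.sin(a),0]);ey=np.array([-np.sin(a),np.cos(a),0])
t1,t2=s(92,248,.092),s(241,292,.092)
print(t1,t2,np.linalg.norm(t1-t2))
for n,d in(('L',t1),('R',t2)):
  p=proj('scene',d+[0,0,.026]);print('aligned cover bottom corner',n,(p-[335,195]+.5)*7.2-.5, 'top',(proj('scene',d+[0,0,.038])-[335,195]+.5)*7.2-.5)
h=s(97,196,.118);print((h-t1)@ex,(h-t1)@ey)
E
```

```text
[0.55672824 0.21632344 0.092     ] [0.56724856 0.27701109 0.092     ] 0.06159275699567216
aligned cover bottom corner L [ 98.55521397 194.28347621] top [101.62560833 169.12321261]
aligned cover bottom corner R [249.19235132 237.86348451] top [253.03047935 212.5004514 ]
0.0014046869960712715 -0.0001847843531723856
```

The cover edge is about 1.4 mm long in x and nothing in y. Trimming that and lowering.

Request:
jog_arm(
  steps=[
    [[0.1,0,0.5],[0.1,0.1,0]],
    [[0,0,0.5],[0,0,0]],
    [[0,0,0],[0,0,0]],
    [[0,0,0],[0,0,0]],
  ],
)

```text
t: 32.05
tool_pos: [0.5009, 0.2541, 0.328]
tool_rot: [0.213, 3.134, 0.0]
contact_force: [-0.2, 0.1, -1.0]
opening: 0.0553
```

```bash
python3 plan.py .501 .2545 .1573 82.2 3.5
```

```text
t 32.0 grasp [0.501  0.2541 0.173 ] jaw 82.2 tilt [0.0009 0.0001] F [-0.2  0.1 -1. ] open 0.0553 q [ 0.34 -0.04  1.84 -0.    1.34 -1.1 ]
-> [0.501, 0.2545, 0.1573, 82.2, 3.5] 1 rows
[[[-0.01, 0.04, 1.57], [0.01, 0.05, 0.03]]]
```

Request:
jog_arm(
  steps=[
    [[0,0,0.5],[0,0,0]],
    [[0,0,0.5],[0,0,0]],
    [[0,0,0.3],[0,0,0]],
    [[0,0,0.3],[0,0,0]],
    [[0,0,0],[0,0,0]],
  ],
)

```text
t: 32.55
tool_pos: [0.5014, 0.2544, 0.3126]
tool_rot: [0.213, 3.132, 0.002]
contact_force: [-0.1, 0.5, -1.8]
opening: 0.0552
```

```bash
python3 plan.py .501 .2545 .1573 82.2 3.5
```

```text
t 32.5 grasp [0.5017 0.2546 0.1576] jaw 82.2 tilt [0.0024 0.0011] F [-0.1  0.5 -1.8] open 0.0552 q [ 0.34 -0.02  1.85  0.    1.31 -1.1 ]
-> [0.501, 0.2545, 0.1573, 82.2, 3.5] 1 rows
[[[0.04, 0.01, 0.03], [0.08, 0.13, 0.03]]]
```

Request:
jog_arm(
  steps=[
    [[0,0,0.3],[0,0.1,0]],
    [[0,0,0.3],[0,0,0]],
    [[0,0,0.2],[0,0,0]],
  ],
)

```text
t: 32.85
tool_pos: [0.5023, 0.2553, 0.3123]
tool_rot: [0.212, 3.132, 0.005]
contact_force: [-4.5, -0.6, 4.4]
opening: 0.0553
```

```bash
python3 plan.py .501 .2545 .1573 82.2 3.5; python3 - <<'E'
from look import *
s=snap('scene','s17.png')[:,:,::-1]
cv2.imwrite('pics/s17b.png',cv2.resize(s[140:250,300:440],None,fx=5.5,fy=5.5,interpolation=2))
E
```

```text
t 32.9 grasp [0.5027 0.2558 0.1573] jaw 82.2 tilt [0.0025 0.0032] F [-4.5 -0.6  4.4] open 0.0553 q [ 0.34 -0.02  1.84  0.    1.31 -1.1 ]
-> [0.501, 0.2545, 0.1573, 82.2, 3.5] 1 rows
[[[0.12, -0.1, 0.0], [0.2, 0.12, 0.04]]]
```

View pics/s17b.png

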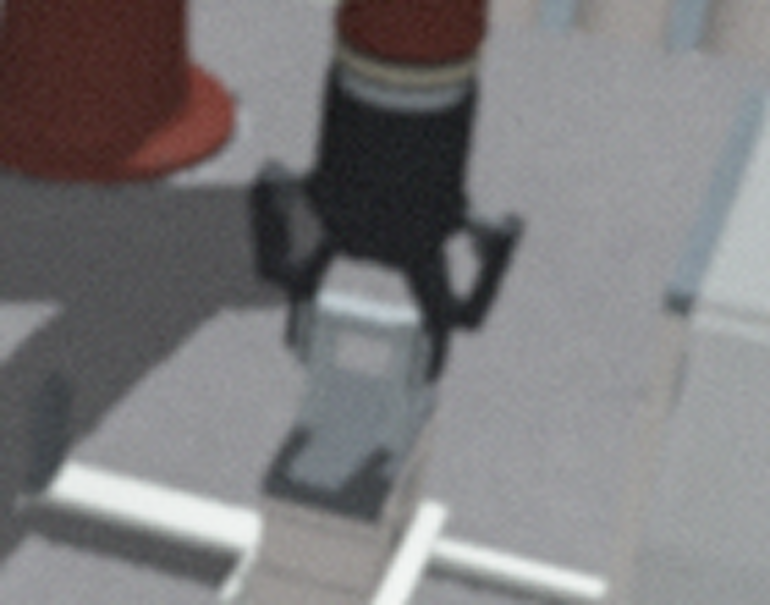

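Cover bottomed at exactly 157.3 mm, the predicted seated height. Releasing and lifting off.

Request:
jog_arm(
  steps=[
    [[0.1,-0.1,0],[0.1,0,0]],
    [[0,0,0],[0,0,0]],
    [[0,0,0],[0,0,0]],
    [[0,0,0],[0,0,0]],
    [[0,0,0],[0,0,0]],
    [[0,0,-2],[0,0,0]],
    [[0,0,-3],[0,0,0]],
    [[0,0,-3],[0,0,0]],
  ],
  fingers=1,
)

```text
t: 33.7
tool_pos: [0.4998, 0.2536, 0.3871]
tool_rot: [-0.212, -3.126, 0.005]
contact_force: [1.0, -0.3, -0.3]
opening: 0.0851
```

```bash
python3 plan.py .4775 .084 .26 82.3 3.5  .4775 .084 .10 82.3 3.5
```

```text
t 33.7 grasp [0.4984 0.2532 0.2321] jaw 82.2 tilt [-0.009  -0.0027] F [ 1.  -0.3 -0.3] open 0.0851 q [ 0.34 -0.09  1.78  0.    1.46 -1.1 ]
-> [0.4775, 0.084, 0.26, 82.3, 3.5] 5 rows
[[[-0.01, -3.42, -0.54], [-0.04, -0.1, -0.01]], [[-0.01, -3.42, -0.55], [-0.04, -0.1, -0.01]], [[-0.01, -3.42, -0.55], [-0.04, -0.1, -0.01]], [[-0.01, -3.42, -0.55], [-0.04, -0.1, -0.01]], [[-0.01, -3.42, -0.56], [-0.04, -0.1, -0.01]]]
-> [0.4775, 0.084, 0.1, 82.3, 3.5] 5 rows
[[[0.0, 0.0, 3.2], [0.0, 0.0, 0.0]], [[0.0, 0.0, 3.2], [0.0, 0.0, 0.0]], [[0.0, 0.0, 3.2], [0.0, 0.0, 0.0]], [[0.0, 0.0, 3.2], [0.0, 0.0, 0.0]], [[0.0, 0.0, 3.2], [0.0, 0.0, 0.0]]]
```

Request:
jog_arm(
  steps=[
    [[0,0,-2.5],[0,0,0]],
    [[0,-3.4,-0.2],[0,-0.1,0]],
    [[0,-3.4,0],[0,-0.1,0]],
    [[0,-3.4,0],[0,-0.1,0]],
    [[0,-3.4,0],[0,0,0]],
    [[0,-3.4,0],[0,0,0]],
    [[0,0,0],[0,0,0]],
  ],
)

```text
t: 34.4
tool_pos: [0.4772, 0.0808, 0.4218]
tool_rot: [0.206, 3.127, -0.001]
contact_force: [-0.2, -0.8, 0.6]
opening: 0.0855
```

```bash
python3 plan.py .4775 .084 .10 82.3 3; python3 - <<'E'
from look import *
s=snap('scene','s18.png')[:,:,::-1];t=snap('top','t18.png')[:,:,::-1]
cv2.imwrite('pics/s18b.png',cv2.resize(s[140:260,280:440],None,fx=5,fy=5,interpolation=2))
cv2.imwrite('pics/t18b.png',cv2.resize(t[180:280,150:290],None,fx=5,fy=5,interpolation=2))
E
```

```text
t 34.4 grasp [0.4784 0.0807 0.2668] jaw 82.4 tilt [ 0.0081 -0.0012] F [-0.2 -0.8  0.6] open 0.0855 q [ 0.01 -0.31  1.91 -0.    1.53 -1.42]
-> [0.4775, 0.084, 0.1, 82.3, 3.0] 6 rows
[[[0.02, 0.05, 2.78], [0.0, 0.08, 0.02]], [[0.02, 0.05, 2.78], [0.0, 0.08, 0.02]], [[0.02, 0.05, 2.78], [0.0, 0.08, 0.02]], [[0.01, 0.05, 2.78], [0.0, 0.08, 0.02]], [[0.01, 0.05, 2.78], [0.0, 0.08, 0.02]], [[0.01, 0.05, 2.78], [0.0, 0.08, 0.02]]]
```

View pics/s18b.png

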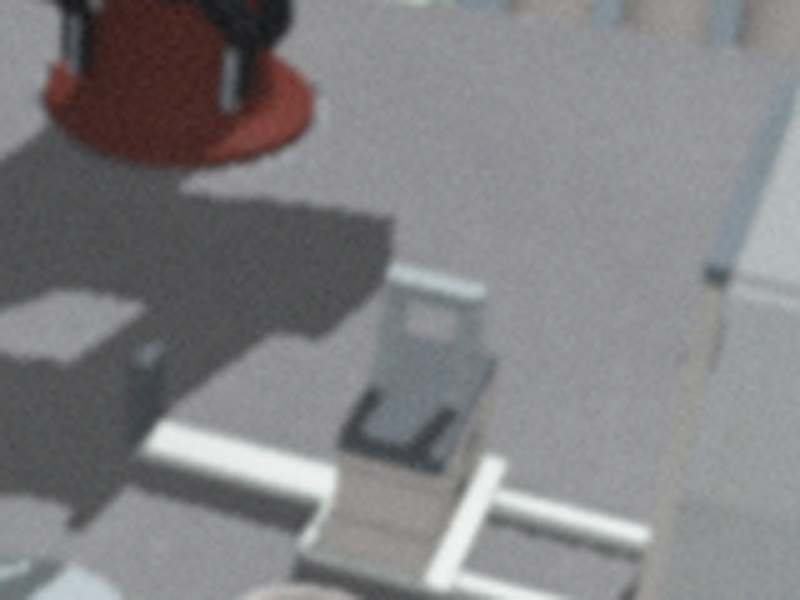

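View pics/t18b.png

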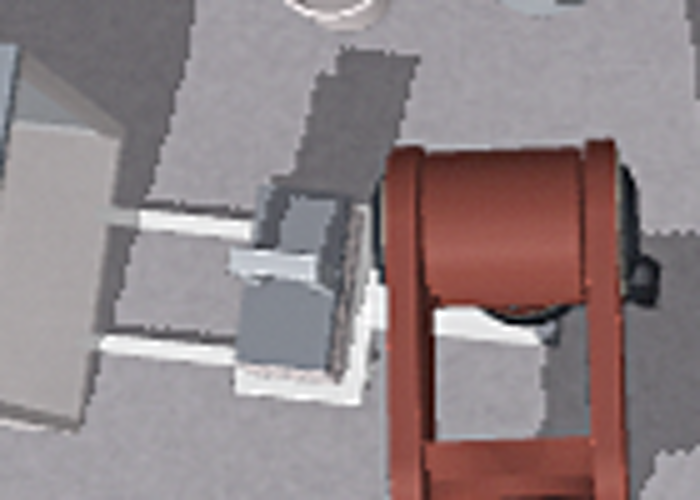

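The cover sits flush on the pile: one pile, level, and the arch plumb. Next comes the handle.

```bash
python3 - <<'E'
from geo import *
print(cb('scene',150,352,.08,(280,140),5), cb('top',550,332,.08,(150,180),5))
E
```

```text
[0.47809538 0.08682982 0.08      ] [0.4641402  0.08511225 0.08      ]
```

Request:
jog_arm(
  steps=[
    [[0,0.3,2.5],[0,0.3,0]],
    [[0,0,2.8],[0,0.2,0]],
    [[0,0,2.8],[0,0.1,0]],
    [[0,0,2.8],[0,0,0]],
    [[0,0,2.5],[0,0,0]],
    [[0,0,0],[0,0,0]],
  ],
)

```text
t: 35.1
tool_pos: [0.4794, 0.0924, 0.2851]
tool_rot: [0.19, 3.135, 0.007]
contact_force: [-0.7, -1.2, -0.5]
opening: 0.0854
```

```bash
python3 plan.py .4775 .084 .06 82.3 3; python3 - <<'E'
from look import *
s=snap('scene','s19.png')[:,:,::-1]
cv2.imwrite('pics/s19b.png',cv2.resize(s[140:260,260:420],None,fx=5,fy=5,interpolation=2))
E
```

```text
t 35.1 grasp [0.4796 0.0931 0.1301] jaw 83.1 tilt [0.0016 0.0046] F [-0.7 -1.2 -0.5] open 0.0854 q [ 0.04 -0.18  2.04  0.    1.28 -1.41]
-> [0.4775, 0.084, 0.06, 82.3, 3.0] 3 rows
[[[0.03, -0.3, 2.33], [0.09, 0.02, 0.25]], [[0.03, -0.29, 2.33], [0.09, 0.02, 0.25]], [[0.03, -0.29, 2.33], [0.09, 0.02, 0.25]]]
```

View pics/s19b.png

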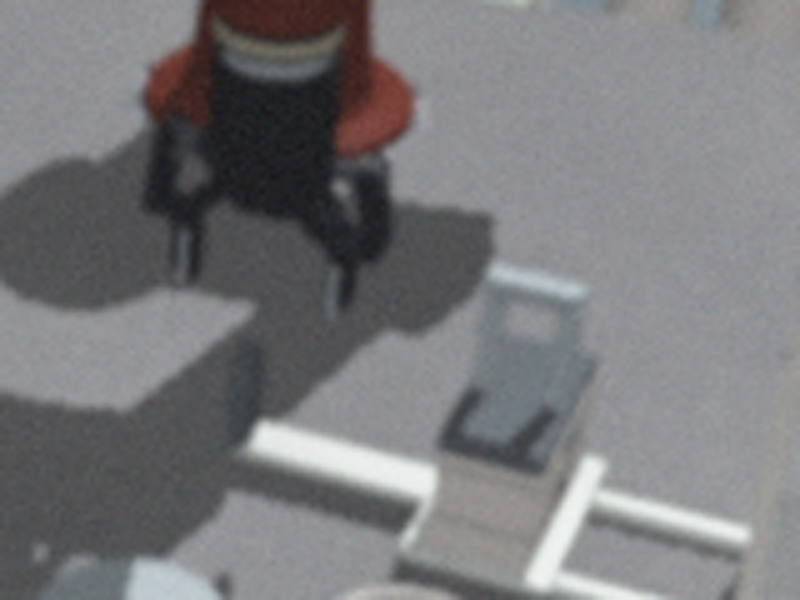

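Request:
jog_arm(
  steps=[
    [[0.3,-0.8,1],[0.3,0,0.8]],
    [[0,0,2.0],[0,0,0]],
    [[0,0,1.8],[0,0,0]],
    [[0,0,1.0],[0,0,0]],
    [[0,0,0],[0,0,0]],
  ],
)

```text
t: 35.65
tool_pos: [0.4795, 0.0852, 0.2343]
tool_rot: [0.211, 3.117, -0.0]
contact_force: [0.3, -0.0, -0.5]
opening: 0.0855
```

```bash
python3 plan.py .4755 .085 .062 82.3 3
```

```text
t 35.6 grasp [0.4822 0.085  0.0793] jaw 82.3 tilt [ 0.0175 -0.0013] F [ 0.3 -0.  -0.5] open 0.0855 q [ 0.02 -0.11  2.07 -0.    1.16 -1.41]
-> [0.4755, 0.085, 0.062, 82.3, 3.0] 1 rows
[[[0.43, -0.07, 1.72], [0.06, 1.0, -0.03]]]
```

Request:
jog_arm(
  steps=[
    [[0.4,-0.1,0.7],[0,1.0,0]],
    [[0.1,0,0.7],[0,0.2,0]],
    [[0,0,0.4],[0,0,0]],
    [[0,0,0],[0,0,0]],
  ],
)

```text
t: 36.05
tool_pos: [0.4754, 0.0847, 0.2179]
tool_rot: [-0.212, -3.134, -0.003]
contact_force: [0.7, 0.4, 1.2]
opening: 0.0855
```

```bash
python3 plan.py .4755 .085 .062 82.3 3
```

```text
t 36.0 grasp [0.4754 0.085  0.0629] jaw 82.2 tilt [-0.      0.0017] F [0.7 0.4 1.2] open 0.0855 q [ 0.02 -0.09  2.09  0.    1.15 -1.41]
-> [0.4755, 0.085, 0.062, 82.3, 3.0] 1 rows
[[[0.0, 0.03, 0.09], [0.1, -0.01, -0.05]]]
```

Request:
jog_arm(
  steps=[
    [[0,0,0],[0,0,0]],
    [[0,0,0],[0,0,0]],
    [[0,0,0],[0,0,0]],
    [[0,0,0],[0,0,0]],
    [[0,0,0],[0,0,0]],
    [[0,0,0],[0,0,0]],
  ],
  fingers=-1,
  grip_force=40,
)

```text
t: 36.65
tool_pos: [0.476, 0.0849, 0.219]
tool_rot: [0.211, 3.133, 0.003]
contact_force: [0.9, 0.1, -0.6]
opening: 0.0136
```

```bash
python3 plan.py .505 .303 .065 82.3 2
```

```text
t 36.6 grasp [0.4763 0.0852 0.064 ] jaw 82.3 tilt [0.0019 0.0019] F [ 0.9  0.1 -0.6] open 0.0136 q [ 0.02 -0.09  2.09  0.    1.15 -1.42]
-> [0.505, 0.303, 0.065, 82.3, 2.0] 12 rows
[[[0.0, 1.83, 0.0], [0.01, 0.01, 0.0]], [[0.0, 1.83, 0.0], [0.01, 0.01, 0.0]], [[0.0, 1.83, 0.0], [0.01, 0.01, 0.0]], [[0.0, 1.83, -0.01], [0.01, 0.01, 0.0]], [[0.0, 1.83, -0.01], [0.01, 0.01, 0.0]], [[0.0, 1.83, -0.01], [0.01, 0.01, 0.0]], [[0.0, 1.83, -0.01], [0.01, 0.01, 0.0]], [[0.0, 1.83, -0.01], [0.01, 0.01, 0.0]], [[0.0, 1.83, -0.01], [0.01, 0.01, 0.0]], [[0.0, 1.83, -0.01], [0.01, 0.01, 0.0]], [[0.0, 1.83, -0.01], [0.01, 0.01, 0.0]], [[0.0, 1.83, -0.01], [0.01, 0.01, 0.0]]]
```

Request:
jog_arm(
  steps=[
    [[0,0.4,0],[0,0,0]],
    [[0,0.8,0],[0,0,0]],
    [[0,1.2,0],[0,0,0]],
    [[0,1.4,0],[0,0,0]],
    [[0,1.4,0],[0,0,0]],
    [[0,1.4,0],[0,0,0]],
    [[0,1.4,0],[0,0,0]],
    [[0,1.4,0],[0,0,0]],
  ],
)

```text
t: 37.45
tool_pos: [0.4889, 0.1839, 0.219]
tool_rot: [-0.21, -3.135, 0.003]
contact_force: [-1.4, -3.4, 2.2]
opening: 0.0141
```

```bash
python3 plan.py .506 .303 .064 82.3 2
```

```text
t 37.5 grasp [0.4888 0.1836 0.064 ] jaw 82.3 tilt [-0.0001 -0.002 ] F [-1.4 -3.4  2.2] open 0.0141 q [ 0.22  0.    1.99 -0.    1.15 -1.22]
-> [0.506, 0.303, 0.064, 82.3, 2.0] 7 rows
[[[-0.02, 1.72, 0.0], [-0.02, 0.0, 0.01]], [[-0.02, 1.72, 0.0], [-0.02, 0.0, 0.01]], [[-0.02, 1.72, 0.0], [-0.02, 0.0, 0.01]], [[-0.02, 1.72, 0.0], [-0.02, 0.0, 0.01]], [[-0.02, 1.72, 0.0], [-0.02, 0.0, 0.01]], [[-0.01, 1.72, 0.0], [-0.02, 0.0, 0.01]], [[-0.01, 1.72, 0.0], [-0.02, 0.0, 0.01]]]
```

Request:
jog_arm(
  steps=[
    [[0,1.2,0],[0,0,0]],
    [[0,1.4,0],[0,0,0]],
    [[0,1.4,0],[0,0,0]],
    [[0,1.4,0],[0,0,0]],
    [[0,1.4,0],[0,0,0]],
    [[0,1.2,0],[0,0,0]],
    [[0,1.0,0],[0,0,0]],
    [[0,0.7,0],[0,0,0]],
  ],
)

```text
t: 38.25
tool_pos: [0.5026, 0.2906, 0.2191]
tool_rot: [-0.208, -3.134, 0.002]
contact_force: [-2.3, -3.4, 3.0]
opening: 0.0137
```

```bash
python3 plan.py .506 .303 .064 82.3 2; python3 - <<'E'
from look import *
s=snap('scene','s20.png')[:,:,::-1]
cv2.imwrite('pics/s20b.png',cv2.resize(s[120:290,320:520],None,fx=4,fy=4,interpolation=2)[:600])
E
```

```text
t 38.2 grasp [0.5025 0.2904 0.0641] jaw 82.4 tilt [-0.0007 -0.0011] F [-2.3 -3.4  3. ] open 0.0137 q [ 0.4   0.14  1.85 -0.    1.15 -1.04]
-> [0.506, 0.303, 0.064, 82.3, 2.0] 1 rows
[[[-0.17, 1.28, 0.0], [-0.07, -0.03, 0.11]]]
```

View pics/s20b.png

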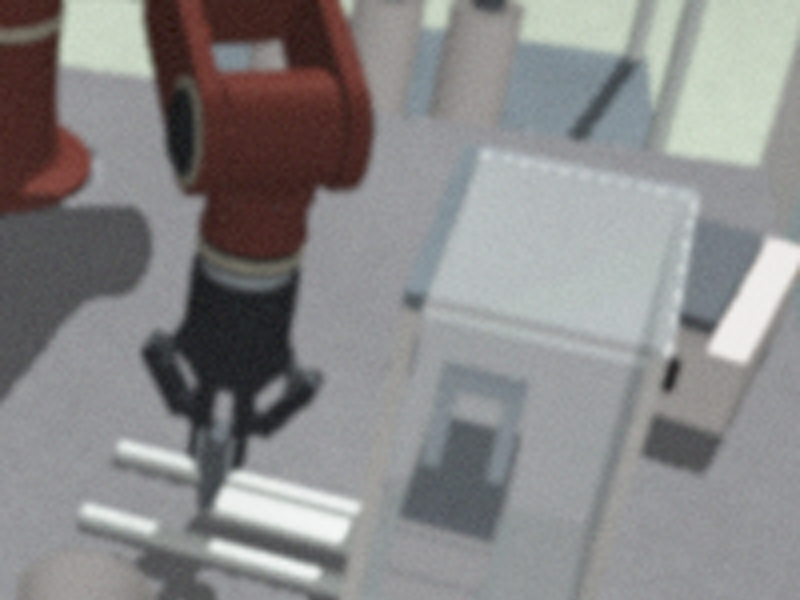

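Pile is inside, level; wrist clear of the bay. About 13 mm to go; pushing gently to the stop.

Request:
jog_arm(
  steps=[
    [[0,0.6,0],[0,0,0]],
    [[0,0.5,0],[0,0,0]],
    [[0,0.5,0],[0,0,0]],
    [[0,0.5,0],[0,0,0]],
  ],
)

```text
t: 38.7
tool_pos: [0.5055, 0.3061, 0.219]
tool_rot: [-0.207, -3.126, 0.044]
contact_force: [-8.5, -25.9, 14.5]
opening: 0.0134
```

```bash
python3 plan.py .506 .303 .064 82.3 2
```

```text
t 38.7 grasp [0.5039 0.3018 0.064 ] jaw 82.4 tilt [-0.01   -0.0278] F [ -8.5 -25.9  14.5] open 0.0134 q [ 0.42  0.16  1.82 -0.02  1.18 -1.01]
-> [0.506, 0.303, 0.064, 82.3, 2.0] 1 rows
[[[-0.09, -0.3, 0.01], [-1.65, -0.35, 0.14]]]
```

The stop is reached (travel 0.218 m or slightly more, −26 N reaction). Relaxing to a light inward push, then opening.

Request:
jog_arm(
  steps=[
    [[0,-0.3,0],[-1.6,0,0]],
    [[0,0,0],[0,0,0]],
  ],
)

```text
t: 38.9
tool_pos: [0.5052, 0.3016, 0.219]
tool_rot: [-0.211, -3.126, 0.002]
contact_force: [-3.2, 3.4, 1.6]
opening: 0.0135
```

```bash
python3 plan.py .506 .303 .064 82.3 2
```

```text
t 38.9 grasp [0.5039 0.3015 0.064 ] jaw 82.3 tilt [-0.0084 -0.0007] F [-3.2  3.4  1.6] open 0.0135 q [ 0.41  0.15  1.83  0.    1.16 -1.03]
-> [0.506, 0.303, 0.064, 82.3, 2.0] 1 rows
[[[-0.06, 0.15, 0.0], [-0.1, -0.47, -0.01]]]
```

Request:
jog_arm(
  steps=[
    [[0,0.5,0],[0,0,0]],
    [[0,0.3,0],[0,0,0]],
  ],
)

```text
t: 39.1
tool_pos: [0.5062, 0.3047, 0.219]
tool_rot: [-0.21, -3.121, 0.032]
contact_force: [-7.7, -14.9, 8.3]
opening: 0.014
```

Request:
jog_arm(
  steps=[
    [[0,0,0],[0,0,0]],
    [[0,0,0],[0,0,0]],
    [[0,0,0],[0,0,0]],
    [[0,0,0],[0,0,0]],
    [[0,0,0],[0,0,0]],
  ],
  fingers=1,
)

```text
t: 39.6
tool_pos: [0.5067, 0.3054, 0.2182]
tool_rot: [-0.215, -3.122, 0.03]
contact_force: [0.8, -0.6, 0.2]
opening: 0.0839
```

```bash
python3 plan.py .506 .303 .064 82.3 2
```

```text
t 39.6 grasp [0.5046 0.3025 0.0633] jaw 82.1 tilt [-0.0133 -0.0182] F [ 0.8 -0.6  0.2] open 0.0839 q [ 0.42  0.17  1.82 -0.01  1.17 -1.01]
-> [0.506, 0.303, 0.064, 82.3, 2.0] 1 rows
[[[0.03, -0.24, -0.07], [-1.14, -0.62, -0.18]]]
```

Request:
jog_arm(
  steps=[
    [[0,0,-1],[-1,-0.6,0]],
    [[0,0,-2.5],[0,0,0]],
    [[0,0,-3],[0,0,0]],
    [[0,0,-3],[0,0,0]],
    [[0,-2.5,-3],[0,0,0]],
    [[0,-3,-2],[0,0,0]],
    [[0,-3,0],[0,0,0]],
    [[0,-3,0],[0,0,0]],
  ],
)

```text
t: 40.4
tool_pos: [0.4902, 0.1919, 0.3746]
tool_rot: [0.203, 3.126, 0.009]
contact_force: [0.2, -0.7, 0.1]
opening: 0.0854
```

Request:
jog_arm(
  steps=[
    [[0,-3,0],[0,0,0]],
    [[0,-3,0],[0,0,0]],
    [[0,-3,0],[0,0,0]],
    [[0,0,0],[0,0,0]],
    [[0,0,0],[0,0,0]],
  ],
)

```text
t: 40.9
tool_pos: [0.4771, 0.0974, 0.3801]
tool_rot: [0.207, 3.112, 0.015]
contact_force: [-0.4, 0.4, 0.5]
opening: 0.0852
```

```bash
python3 - <<'E'
from look import *
s=snap('scene','s21.png')[:,:,::-1];t=snap('top','t21.png')[:,:,::-1]
cv2.imwrite('pics/s21b.png',cv2.resize(s[140:300,330:530],None,fx=4,fy=4,interpolation=2)[:600])
cv2.imwrite('pics/t21b.png',cv2.resize(t[170:280,85:245],None,fx=5,fy=5,interpolation=2))
E
```

```text
(no output)
```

View pics/s21b.png

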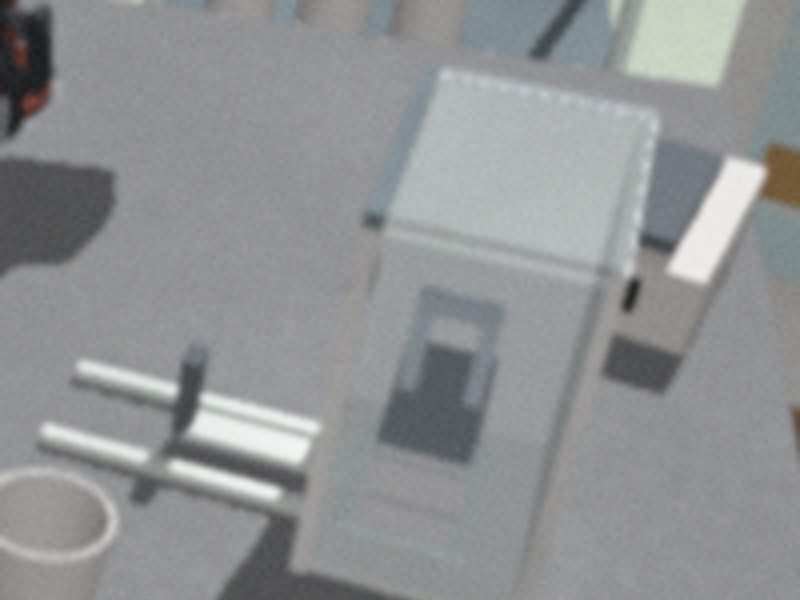

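View pics/t21b.png

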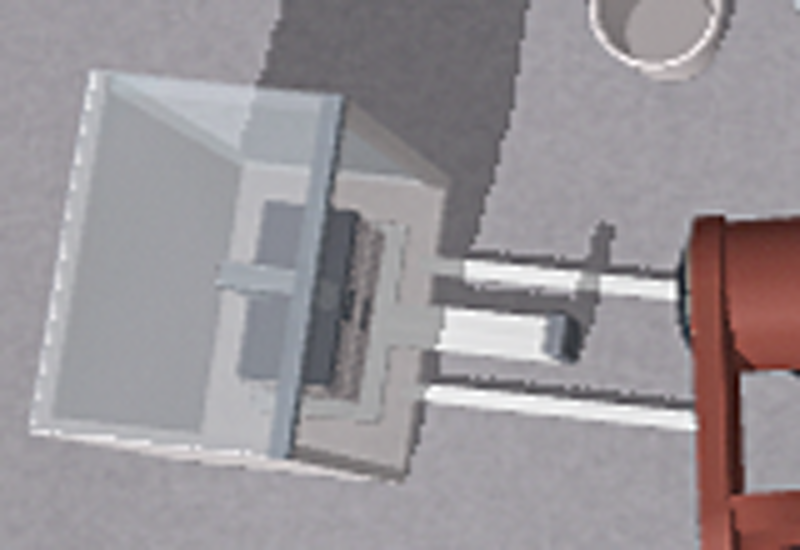

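View pics/t21.png

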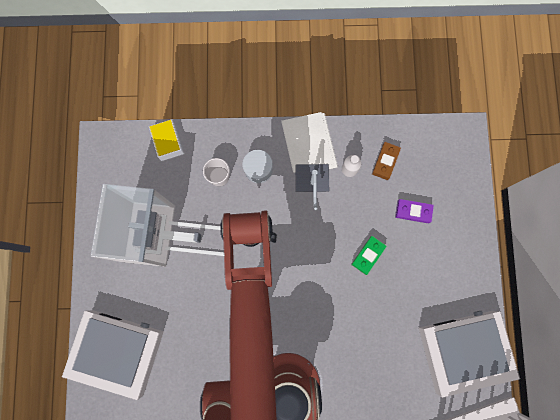

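```bash
python3 - <<'E'
from geo import *
a=cb('scene',150,352,.08,(280,140),5);b=cb('scene',195,348,.08,(330,140),4)
t=cb('top',562,338,.08,(85,170),5)
print(a,b,np.linalg.norm(a-b),t)
o=ctrl.get_obs();print(o['t'],np.round(o['contact_force'],1))
E
```

```text
[0.47809538 0.08682982 0.08      ] [0.49882405 0.29883562 0.08      ] 0.21301674960713798 [0.49840361 0.29640826 0.08      ]
41.0 [-0.2  1.3  0.3]
```

```bash
python3 - <<'E'
import cv2,numpy as np
a=cv2.imread('pics/s18.png')[200:235,295:330];b=cv2.imread('pics/s21.png')[218:253,363:398]
c=cv2.imread('pics/s20.png')[218:253,355:390]
cv2.imwrite('pics/h.png',np.hstack([cv2.resize(x,None,fx=11,fy=11,interpolation=2) for x in(a,b)]))
E
```

```text
(no output)
```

View pics/h.png

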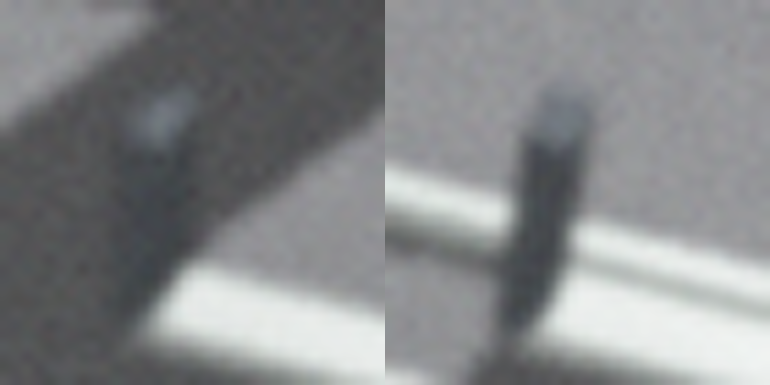

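```bash
python3 - <<'E'
from geo import *
for (p,q,z) in (((163,118),(175,115),.08),((188,262),(185,265),.02),((143,325),(150,330),.02)):
    a=cb('scene',*p,z,(295,200),11);b=cb('scene',*q,z,(363,218),11);print(a,b,np.linalg.norm(a-b))
E
```

```text
[0.47979372 0.08650292 0.08      ] [0.50571535 0.29994307 0.08      ] 0.2150084387132041
[0.46102866 0.09279663 0.02      ] [0.48871163 0.30846271 0.02      ] 0.217435517446061
[0.49510194 0.08800291 0.02      ] [0.5208223  0.30314096 0.02      ] 0.21667007147461695
```

Vision puts the travel at 215–217 mm, against 220 mm from the arm. To settle it I'll nudge the handle's front face with shut fingers.

Request:
jog_arm(
  steps=[
    [[0,3,0],[0,0,0]],
    [[0,3,0.5],[0,0,0]],
    [[0,3,1],[0,0,0]],
    [[0,3,1],[0,0,0]],
    [[0,1.5,1],[0,0,0]],
    [[0,0,0],[0,0,0]],
  ],
  fingers=-1,
  grip_force=40,
)

```text
t: 41.6
tool_pos: [0.4959, 0.2435, 0.3463]
tool_rot: [0.194, 3.111, 0.018]
contact_force: [0.4, -1.6, -0.0]
opening: 0.0003
```

```bash
python3 plan.py .497 .245 .12 82.3 3 .497 .245 .062 82.3 2
```

```text
t 41.6 grasp [0.4998 0.2451 0.1914] jaw 82.9 tilt [0.0253 0.01  ] F [ 0.4 -1.6 -0. ] open 0.0003 q [ 0.32 -0.08  1.85  0.    1.35 -1.13]
-> [0.497, 0.245, 0.12, 82.3, 3.0] 3 rows
[[[0.03, 0.02, 2.38], [0.25, 0.45, 0.19]], [[0.01, 0.03, 2.38], [0.25, 0.45, 0.19]], [[-0.01, 0.04, 2.38], [0.25, 0.45, 0.19]]]
-> [0.497, 0.245, 0.062, 82.3, 2.0] 3 rows
[[[0.0, 0.0, 1.93], [0.0, 0.0, 0.0]], [[0.0, 0.0, 1.93], [0.0, 0.0, 0.0]], [[0.0, 0.0, 1.93], [0.0, 0.0, 0.0]]]
```

Request:
jog_arm(
  steps=[
    [[0,-0.3,2.4],[0.3,0.5,0.2]],
    [[0,0,2.4],[0.3,0.5,0.2]],
    [[0,0,2.4],[0.2,0.4,0.2]],
    [[0,0,2.2],[0,0,0]],
    [[0,0,2.0],[0,0,0]],
    [[0,0,0],[0,0,0]],
  ],
)

```text
t: 42.2
tool_pos: [0.4971, 0.2439, 0.2323]
tool_rot: [0.201, 3.132, 0.0]
contact_force: [0.1, 0.1, 0.2]
opening: 0.0002
```

```bash
python3 plan.py .501 .280 .062 82.3 1
```

```text
t 42.2 grasp [0.4976 0.2439 0.0773] jaw 82.7 tilt [ 0.003  -0.0001] F [0.1 0.1 0.2] open 0.0002 q [ 0.32  0.06  1.91 -0.    1.17 -1.12]
-> [0.501, 0.28, 0.062, 82.3, 1.0] 4 rows
[[[0.02, 0.91, 0.38], [0.0, 0.04, 0.09]], [[0.02, 0.91, 0.38], [0.0, 0.04, 0.09]], [[0.02, 0.91, 0.38], [0.0, 0.04, 0.09]], [[0.02, 0.91, 0.38], [0.0, 0.04, 0.09]]]
```

Request:
jog_arm(
  steps=[
    [[0,0.8,0.5],[0,0,0]],
    [[0,0.8,0.5],[0,0,0]],
    [[0,0.8,0.2],[0,0,0]],
    [[0,0.4,0],[0,0,0]],
    [[0,0,0],[0,0,0]],
  ],
)

```text
t: 42.7
tool_pos: [0.5028, 0.2754, 0.2244]
tool_rot: [0.199, 3.126, 0.005]
contact_force: [0.2, 0.4, 0.0]
opening: 0.0
```

Request:
jog_arm(
  steps=[
    [[0,0.4,0],[0,0,0]],
    [[0,0.3,0],[0,0,0]],
    [[0,0.2,0],[0,0,0]],
  ],
)

```text
t: 43.0
tool_pos: [0.5041, 0.2821, 0.2251]
tool_rot: [0.196, 3.128, -0.015]
contact_force: [-2.5, -8.9, 3.3]
opening: 0.0002
```

```bash
python3 plan.py .501 .280 .062 82.3 1
```

```text
t 43.0 grasp [0.5052 0.2806 0.0701] jaw 82.8 tilt [ 0.0071 -0.0101] F [-2.5 -8.9  3.3] open 0.0002 q [ 0.38  0.12  1.86 -0.01  1.16 -1.06]
-> [0.501, 0.28, 0.062, 82.3, 1.0] 1 rows
[[[0.29, -0.24, 0.81], [-0.52, 0.48, 0.54]]]
```

Contact at the expected place, and the force is climbing past friction. One more small push to confirm the stop.

Request:
jog_arm(
  steps=[
    [[0,0.3,0],[0,0,0]],
    [[0,0.3,0],[0,0,0]],
  ],
)

```text
t: 43.2
tool_pos: [0.5049, 0.2844, 0.2252]
tool_rot: [0.195, 3.131, -0.039]
contact_force: [-3.7, -12.7, 5.5]
opening: 0.0002
```

```bash
python3 plan.py .501 .280 .062 82.3 1
```

```text
t 43.2 grasp [0.5052 0.2805 0.0703] jaw 82.9 tilt [ 0.0023 -0.0252] F [ -3.7 -12.7   5.5] open 0.0002 q [ 0.39  0.13  1.85 -0.03  1.17 -1.05]
-> [0.501, 0.28, 0.062, 82.3, 1.0] 2 rows
[[[0.17, -0.23, 0.42], [-0.71, 0.16, 0.29]], [[0.16, -0.24, 0.41], [-0.71, 0.16, 0.29]]]
```

The fingertips stayed at y = 0.2805 while the load rose to 12.7 N, well above the 2.5 N friction. The tray is on its home stop. Backing off.

Request:
jog_arm(
  steps=[
    [[0,-1.5,0],[-0.7,0,0]],
    [[0,-2.5,0],[-0.7,0,0]],
    [[0,-2,-2],[0,0,0]],
    [[0,-2,-3],[0,0,0]],
    [[0,-2,-4],[0,0,0]],
    [[0,-3,-4],[0,0,0]],
    [[0,-3,0],[0,0,0]],
    [[0,0,0],[0,0,0]],
  ],
)

```text
t: 44.0
tool_pos: [0.4821, 0.1169, 0.3608]
tool_rot: [0.194, 3.127, 0.006]
contact_force: [0.1, 0.3, -1.2]
opening: 0.0001
```

```bash
python3 - <<'E'
from look import *
s=snap('scene','s22.png')[:,:,::-1]
cv2.imwrite('pics/s22b.png',cv2.resize(s[140:300,330:530],None,fx=4,fy=4,interpolation=2)[:600])
o=ctrl.get_obs();print(o['t'],o['tool_pos'],o['contact_force'])
E
```

```text
44.05 [0.48257907 0.11793889 0.36163158] [0.43182569 0.90848533 1.56583008]
```

View pics/s22b.png

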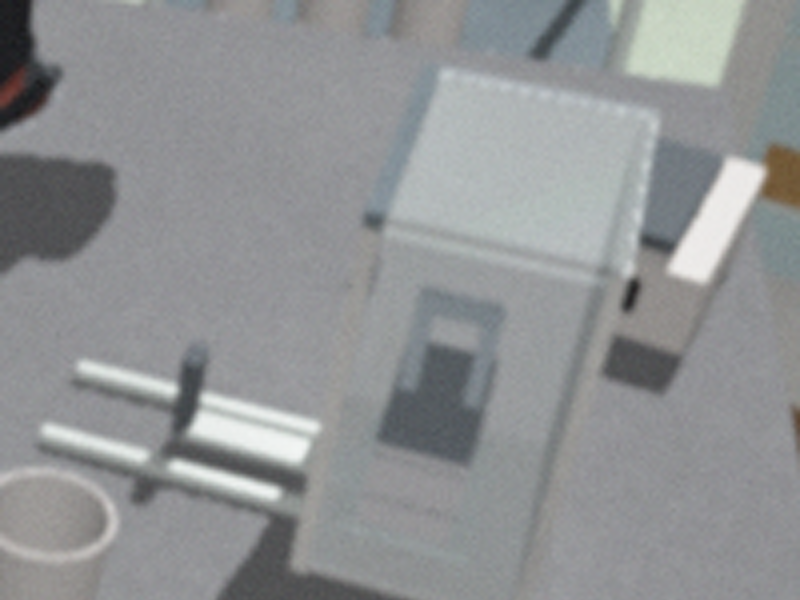

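View pics/s22.png

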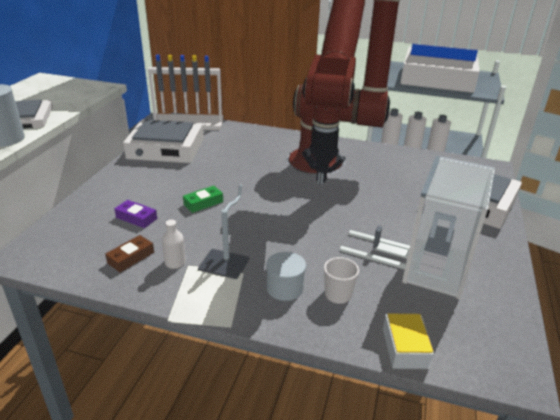

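The pile stands level in the bay with the cover on. The handle is at the same pixels as before the nudge, the hook is empty, and the canister, bottle, tub and decoys are where they were. Handing in.

```bash
python3 -c "
from station import ctrl
print(ctrl.finish_job())"
```

```text
the job is handed in; nothing more can be done
None
```

I pulled the tray out to its stop and stacked the only two white slide boxes on the bench on it. I then took the cover off its hook, seated it on the top box, pushed the tray home and handed the job in at about 44 s.

- **Seating:** Both boxes and the cover bottomed out under a light press within 0.5 mm of their calculated seated heights. The last pictures show the pile level in the bay, the hook empty, and the canister, bottle, tub and coloured look-alikes where they were.
- **Tray position:** It was about 27 mm out at the start, so the outward pull was about 0.195 m.
- **Disagreement 1:** The camera put the inward travel at only 215–217 mm against 220 mm from the arm. I pushed the handle again with shut fingers. It did not move at 12.7 N, well above the tray's 2.5 N friction, so I take it as fully home.
- **Disagreement 2:** The scene camera read about 6 mm farther along x than the top camera, so I used the top camera for positions. I used the scene camera only to compare points with each other.
- **Force:** The wrist reading peaked at 47.6 N when the tray reached its outer stop, with the fingers gripping the handle. It is below the 120 N wrist limit. I did not measure the force on the gripper's body separately, but saw no contact there.

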